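# Hang the second rest bracket on a roller rack and lay the roller in it

### The job

Hang the loose rest bracket on the bare slotted upright, level with the bracket that already hangs beside it: press its two hook tabs into the slots and then push it down, without forcing it, until it is fully home and its spring lock pin has snapped out. Then lay the loose steel roller gently across both brackets so that its thick part rests level in the two V rests. Leave the other parts on the trolley where they are.

Things in the scene. Friction and masses are not known exactly. Their poses are not given: they have to be found in the camera images.
- bracket_grip (a point): Loose steel rest bracket, 0.35 kg (mass centre 20 nearer the plate than this point), standing on its underside: back plate 40 wide, 82 high, 5 thick, and an arm 20 wide, 26 high, 115 long out of the plate's front, flush at the underside. Point in the arm, 20 above the underside, 75 in front of the plate's back face, below its V rest. x points from arm to plate and hooks, z up; grip across y (20 mm).
- bracket_tab (a point): Same axes. Underside of the lower tab's neck at the plate's back face, 16 above the bracket's underside. Two tabs, 8 wide, 44 apart in height, stand 13 out of the back along +x; each is a neck 10 high and a rounded hook reaching 10 below it, 5 mm gap between plate and hook. So tabs entering a slot span -10 to +10 about this height. Fully home, this point meets the real slot's bottom edge.
- lock_pin (a joint): Spring pin in the plate, 7 thick, 23 above bracket_tab; value: m pushed back. 0: out, 5.5 mm proud of the plate's back; 0.0055 with the plate flat on the upright. Spring 4 to 7 N. The face above the slot pushes it back as the tabs enter, it drags as the bracket goes down, and snaps out in the slot's free top within 1.5 mm of home. Weight alone is not enough: press with 5 to 15 N, no harder.
- slot (a point): Bare upright's nominal slot for the LOWER tab (bottom edge, middle, on the front face, 80 above the trolley). x into the upright, z up. The grey mast (44 wide, 168 high, wall 4) is bolted up tight through slotted holes: the real slots are up to 7 off in y and 3 in z, find them by feel; x is true. Slots 11 wide, 28 high, bottoms at 36, 80, 124; tabs enter 10 to 18 above home.
- hung_rest (a point): Like bracket fixed on the other upright, which faces the same way beside the bare one, about 136 apart, on either side of it: lowest middle of its V rest, 95 above the trolley, 75 in front of the face. x towards its upright, y along the rack, z up. V rests: 20 wide, 52 long along x, rising to 14 above this point. Pin knobs stand up to 29 in front of the plates' backs.
- roller_mid (a point): Loose bright steel roller, 0.8 kg, 261 long along y, lying. Point: middle of its thick part (45 across, 190 long), on the axis; journals beyond are thinner (30 across at +y, 21 at -y). Centre of mass within 10 mm of it. Lying in the V rests this point is 121 above the trolley, 75 in front of the upright faces, about midway between the brackets.
- bearing_mid (a point): Bystander: steel ball bearing lying flat, 47 across, 14 thick; its centre.
- yellow_wheel_mid (a point): Bystander: yellow wheel lying flat, 56 across, 22 thick; its centre.
- nylon_block_mid (a point): Bystander: white nylon block 24 x 50 x 24; its centre.

How it is judged:
By the outcome, as a careful person would: the job done as asked, in the order asked, and still so for the second after the job is handed in, with the robot touching nothing.
It also fails if it takes over 72 s, if anything falls off the work surface, if the arm or the gripper's body presses on something with over 40 N, if the wrist force passes 120 N, or if a joint passes its speed limit or range.

### The arm

A 6-joint arm with a two-finger parallel gripper is mounted at the origin on a cart in front of the work surface, level with it; the furniture and walls round the work are solid. World frame = base frame: x ahead of the robot, y to its left, z up, the work surface at z = 0. Lengths are in m, angles in rad, forces in N, time in s.
With the tool pointing down it reaches from about 0.225 to 0.875 m from the base axis. Payload 3.4 kg.
Tool frame: the origin (TCP) lies at the very end of the fingers, on their centre line; the grasp point (between the pads) lies behind it (manip.tcp_to_grasp is the z of the grasp point in the tool frame, in m); z points along the fingers, y is the direction in which the jaws open and shut (so a half turn about z gives the same grasp; the last joint's range is limited). The gripper opens to 85 mm and grips with 20 to 120 N. Pads are 22 mm wide; open, the fingers measure 114 mm over their backs; the gripper's body (76 mm by 85 mm) begins 54 mm behind the grasp point. The pads swing forward as they close: fully open they stand 13 mm farther back than shut.
Start: joints at [-1.459, 0.276, 1.505, -0, 1.361, -0.121], TCP at [0.133, -0.56, 0.231] pointing down, gripper open.
Joint ranges: [-2.89, 2.89], [-0.75, 2.08], [0.22, 2.7], [-1.18, 4.32], [0.11, 2.71], [-2.7, 2.7]. Speed limits (rad/s): [2.57, 2.57, 3.14, 3.14, 3.14, 3.14].

### API

Orientations are given as a unit quaternion [w, x, y, z].
In Python, from rig import manip, eyes gives the robot as it stands.
- The arm moves only by the tool servo_tool, never from a script. Its argument "increments" is a list of rows, each an object with "slide": the shift along the tool's x, y, z in m, a list of three; "spin": the turn about the tool's z in degrees. A call has 1 to 8 rows; each row shifts and turns the commanded pose from where the row before left it, along the tool's axes as they then stand; what a row does not reach is not made up. A row lasts 1/10 s, in which the tool goes at most 50 mm and 8.59 degrees, less where a joint would pass 70% of its speed; a pose out of reach is approached as far as the arm can. A call is refused whole if a number of a shift passes 0.05 or a number of a turn 8.59, either way. A call with a gripper value outside its range is refused whole. "hand" is the opening, from 0 (shut) to 1 (fully open), set as the call begins (left out, the last holds). The fingers move at their own pace and stop on an object; "newtons" is the grip in N (left out, the last holds). Time passes only in rows, so rows that do not move let the fingers close. It gives the time, the measured TCP pose, the force and the opening at its end, in the units of the state.
- manip.get_state(): the state, without advancing time (a new reading comes with each control period).
- eyes.get_image(name): name is "side" or "top" or "wrist"; returns the picture (420x560x3 uint8, blue, green, red); there is no depth.
- eyes.calibration(name): a dict with "fx", "fy", "cx", "cy" (pixels), "rvec" (rotation vector, rad) and "tvec" (3), from world to camera coordinates, as OpenCV has them; the wrist camera has in their place "hand_eye" (4x4, takes a point from camera to tool coordinates, whose origin is the TCP and whose axes are the flange's). Camera axes: x right, y down, z forward; pixel columns grow to the right and rows downward; lengths in m; the calibration is good to about 2 mm. A picture is of the moment at which its call begins: read the wrist's pose just before it. calibration takes no time and is no camera call.
- manip.sign_off(): hands the job in, once; it reports no verdict.
The state is a dict: "clock": time; "qpos": joint angles; "qd": joint speeds; "effort": joint torques, N m; "position": TCP position; "ee_rot": TCP orientation; "contact_force": force on the tool from outside, world axes, zero at the start; "moment": the same for the moment, N m; "width": finger opening in m.
Only numpy, scipy, OpenCV 4.12 (cv2) and the standard library are available. Lean on these libraries where they do the work, as an engineer would, in place of code of your own. Each camera call takes 0.05 s, during which the arm holds its last target.

## Working session

There is one attempt and no reset: what is moved stays moved. The work goes in short steps, Python scripts to look and compute and a tool call to move; the robot and the scene stay as the last step left them, time stands still between calls to the robot, and variables do not carry over. Pictures are saved under pics/ and viewed, and the job is handed in when it is done.

Besides the shell and the picture viewer there is one more tool, called after "Request:" by a JSON object that holds its "api" and its "payload". servo_tool: Moves the arm, as the interface text tells. Its arguments: {"type":"object","properties":{"increments":{"type":"array","items":{"type":"object","properties":{"slide":{"type":"array","items":{"type":"number"}},"spin":{"type":"number"}}}},"hand":{"type":"number"},"newtons":{"type":"number"}},"required":["increments"]}

```bash
ls; mkdir -p pics
python3 - <<'E'
from rig import manip, eyes
import cv2
print(manip.get_state()); print(manip.tcp_to_grasp)
for n in ("side","top","wrist"):
    cv2.imwrite(f"pics/{n}0.png",eyes.get_image(n)); print(n,eyes.calibration(n))
E
```

```text
pics
{'clock': 0.0, 'qpos': array([-1.45895515e+00,  2.76623531e-01,  1.50618258e+00, -3.63516752e-05,
        1.36069282e+00, -1.21022898e-01]), 'qd': array([ 0.00139402,  0.00171618,  0.00106941, -0.00107652, -0.00104391,
        0.00103245]), 'effort': array([ 1.69809926e-03, -4.16777515e+01, -2.45801711e+01,  3.27902644e-04,
        1.12090990e-02, -1.20805271e-05]), 'position': array([ 0.1325974 , -0.55893697,  0.23040374]), 'ee_rot': array([-9.53210874e-04,  9.93228550e-01,  1.16172879e-01, -1.33966169e-05]), 'contact_force': array([ 0.64534897, -0.22370107, -0.43609258]), 'moment': array([ 4.23426791e-02, -2.63891173e-02,  7.56015803e-05]), 'width': 0.08508465283936119}
-0.0187
side {'fx': 468.52036178175126, 'fy': 468.52036178175126, 'cx': 277.59447830623316, 'cy': 204.96991982769532, 'rvec': array([ 0.64314594, -2.57516209,  1.24249874]), 'tvec': array([0.56946863, 0.18281458, 0.78490319])}
top {'fx': 508.84145359269826, 'fy': 508.84145359269826, 'cx': 276.8876649349726, 'cy': 210.9167554830446, 'rvec': array([ 2.11677943, -2.14650058,  0.18485151]), 'tvec': array([0.10990721, 0.5871086 , 0.9997754 ])}
wrist {'fx': 357.8940127809293, 'fy': 357.8940127809293, 'cx': 277.0865899800705, 'cy': 211.17872790360036, 'hand_eye': array([[ 4.71372062e-04, -9.49608287e-01, -3.13438797e-01,
         8.01473532e-02],
       [ 9.99999852e-01,  5.32618560e-04, -1.09772646e-04,
         1.13509035e-03],
       [ 2.71184335e-04, -3.13438699e-01,  9.49608397e-01,
        -1.42786505e-01],
       [ 0.00000000e+00,  0.00000000e+00,  0.00000000e+00,
         1.00000000e+00]])}
```

View pics/side0.png

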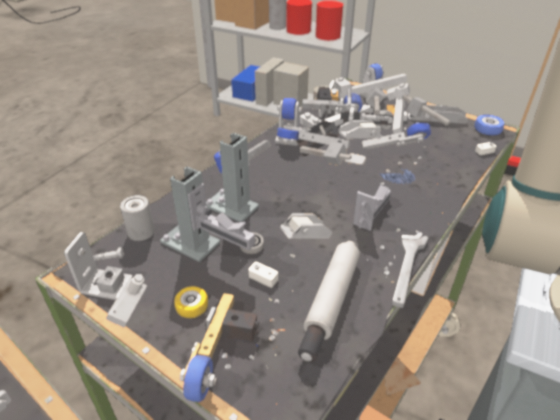

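View pics/top0.png

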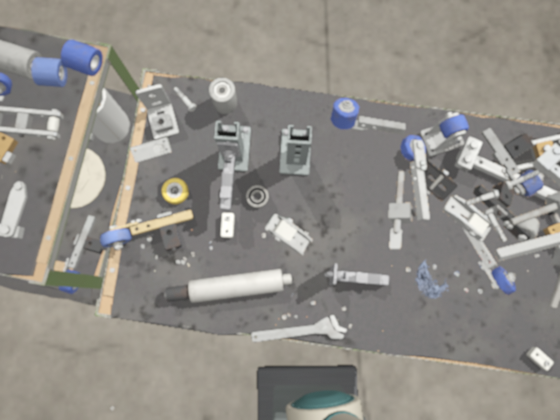

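View pics/wrist0.png

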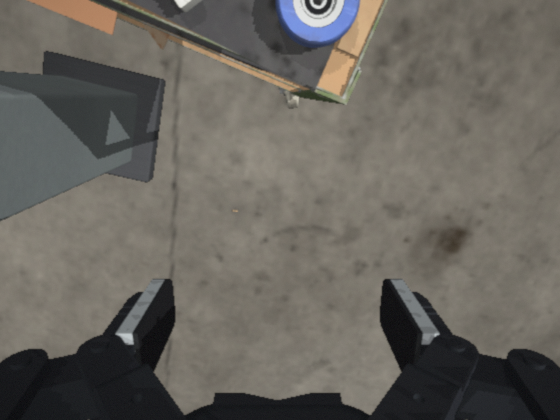

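```bash
cat > h.py <<'E'
import numpy as np, cv2
from rig import manip, eyes
from scipy.spatial.transform import Rotation as R
def cam(n, st=None):
    c=eyes.calibration(n); K=np.array([[c['fx'],0,c['cx']],[0,c['fy'],c['cy']],[0,0,1]])
    if 'rvec' in c:
        Rm=cv2.Rodrigues(c['rvec'])[0]; t=np.array(c['tvec'])
    else:
        st=st or manip.get_state(); q=st['ee_rot']; Rt=R.from_quat(np.r_[q[1:],q[0]]).as_matrix()
        H=np.array(c['hand_eye']); Rwc=Rt@H[:3,:3]; p=Rt@H[:3,3]+st['position']
        Rm=Rwc.T; t=-Rm@p
    return K,Rm,t
def ray(C,u,v):
    K,Rm,t=C; d=Rm.T@np.linalg.solve(K,[u,v,1.]); return -Rm.T@t, d/np.linalg.norm(d)
def onz(C,u,v,z):
    o,d=ray(C,u,v); return o+d*(z-o[2])/d[2]
def proj(C,P):
    K,Rm,t=C; p=(np.atleast_2d(P)@Rm.T+t)@K.T; return p[:,:2]/p[:,2:]
def tri(rays):
    A=np.zeros((3,3));b=np.zeros(3)
    for o,d in rays:
        M=np.eye(3)-np.outer(d,d);A+=M;b+=M@o
    x=np.linalg.solve(A,b); return x,[np.linalg.norm((np.eye(3)-np.outer(d,d))@(x-o)) for o,d in rays]
def crop(src,box,k,out):
    im=cv2.imread(src); x0,y0,x1,y1=box
    cv2.imwrite(out,cv2.resize(im[y0:y1,x0:x1],None,fx=k,fy=k,interpolation=cv2.INTER_CUBIC))
E
python3 - <<'E'
from h import *
crop('pics/top0.png',(140,90,400,290),3,'pics/t1.png')
crop('pics/side0.png',(150,120,410,315),3,'pics/s1.png')
C=cam('top')
for u,v in [(228,150),(296,150),(360,278),(180,292),(290,280)]: print(onz(C,u,v,0.0).round(3))
print(ray(C,277,210)[0],ray(cam('side'),277,210)[0])
E
```

```text
[0.736 0.208 0.   ]
[0.734 0.057 0.   ]
[ 0.451 -0.072  0.   ]
[0.427 0.308 0.   ]
[0.449 0.076 0.   ]
[0.4084842  0.10369995 1.08568593] [0.2672823  0.70958591 0.63153522]
```

View pics/t1.png

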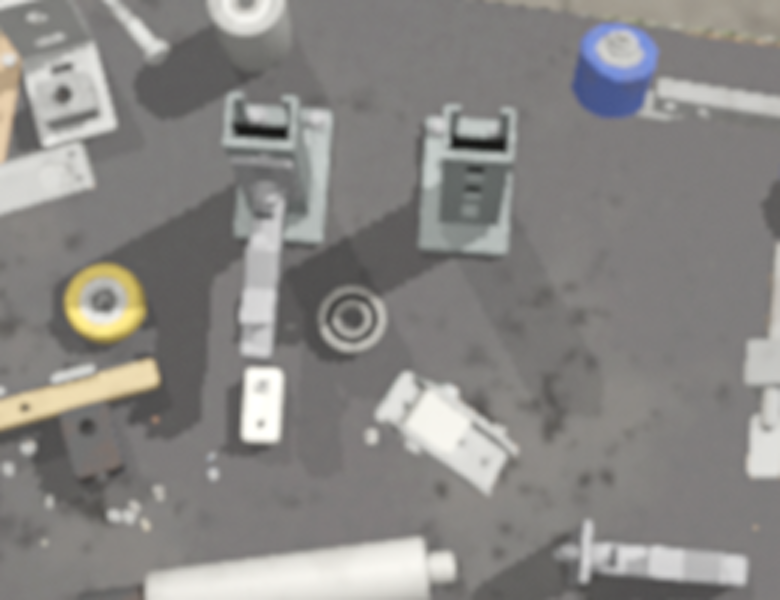

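View pics/s1.png

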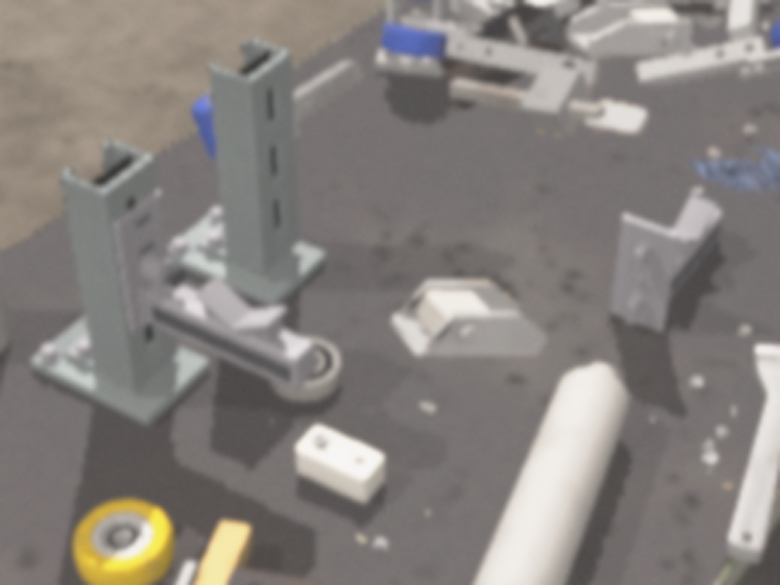

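```bash
cat >> h.py <<'E'
def plan(target, yaw_deg, n, start=None):
    """print rows (tool axes) from measured pose to world target/yaw"""
    st=manip.get_state() if start is None else None
    if start is None:
        p=np.array(st['position']); q=st['ee_rot']; T=R.from_quat(np.r_[q[1:],q[0]]).as_matrix()
        yaw=np.degrees(np.arctan2(T[1,0],T[0,0]))
    else: p=np.array(start[:3],float); yaw=start[3]
    d=(np.array(target)-p)/n; dy=((yaw_deg-yaw+180)%360-180)/n
    print('from',p.round(4),'yaw',round(yaw,2),'n',n)
    for i in range(n):
        a=np.radians(yaw+dy*i); x=np.array([np.cos(a),np.sin(a)]); y=np.array([np.sin(a),-np.cos(a)])
        print('{"slide":[%.4f,%.4f,%.4f],"spin":%.2f}'%(d[:2]@x,d[:2]@y,-d[2],-dy))
def yawof(st=None):
    st=st or manip.get_state(); q=st['ee_rot']; T=R.from_quat(np.r_[q[1:],q[0]]).as_matrix()
    return np.degrees(np.arctan2(T[1,0],T[0,0])), np.degrees(np.arccos(-T[2,2]))
E
python3 - <<'E'
from h import *
plan((.42,-.16,.28),90,16)
E
```

```text
from [ 0.1326 -0.5591  0.2306] yaw 13.34 n 16
{"slide":[0.0232,-0.0201,-0.0031],"spin":-4.79}
{"slide":[0.0248,-0.0181,-0.0031],"spin":-4.79}
{"slide":[0.0263,-0.0160,-0.0031],"spin":-4.79}
{"slide":[0.0275,-0.0137,-0.0031],"spin":-4.79}
{"slide":[0.0286,-0.0114,-0.0031],"spin":-4.79}
{"slide":[0.0294,-0.0090,-0.0031],"spin":-4.79}
{"slide":[0.0301,-0.0065,-0.0031],"spin":-4.79}
{"slide":[0.0305,-0.0039,-0.0031],"spin":-4.79}
{"slide":[0.0307,-0.0014,-0.0031],"spin":-4.79}
{"slide":[0.0307,0.0012,-0.0031],"spin":-4.79}
{"slide":[0.0305,0.0038,-0.0031],"spin":-4.79}
{"slide":[0.0301,0.0063,-0.0031],"spin":-4.79}
{"slide":[0.0295,0.0088,-0.0031],"spin":-4.79}
{"slide":[0.0286,0.0112,-0.0031],"spin":-4.79}
{"slide":[0.0276,0.0136,-0.0031],"spin":-4.79}
{"slide":[0.0264,0.0158,-0.0031],"spin":-4.79}
```

Request:
{"api": "servo_tool", "payload": {"increments": [{"slide": [0.023, -0.02, -0.003], "spin": -4.8}, {"slide": [0.025, -0.018, -0.003], "spin": -4.8}, {"slide": [0.026, -0.016, -0.003], "spin": -4.8}, {"slide": [0.0275, -0.0137, -0.003], "spin": -4.8}, {"slide": [0.0286, -0.0114, -0.003], "spin": -4.8}, {"slide": [0.0294, -0.009, -0.003], "spin": -4.8}, {"slide": [0.03, -0.0065, -0.003], "spin": -4.8}, {"slide": [0.0305, -0.004, -0.003], "spin": -4.8}]}}

```text
clock: 0.95
position: [0.2764, -0.3589, 0.2552]
ee_rot: [-0.0, 0.899, 0.438, 0.0]
contact_force: [0.2, -1.1, 0.1]
width: 0.0852
```

Request:
{"api": "servo_tool", "payload": {"increments": [{"slide": [0.0307, -0.0014, -0.003], "spin": -4.8}, {"slide": [0.0307, 0.0012, -0.003], "spin": -4.8}, {"slide": [0.0305, 0.004, -0.003], "spin": -4.8}, {"slide": [0.03, 0.006, -0.003], "spin": -4.8}, {"slide": [0.0295, 0.009, -0.003], "spin": -4.8}, {"slide": [0.0286, 0.011, -0.003], "spin": -4.8}, {"slide": [0.0276, 0.0136, -0.003], "spin": -4.8}, {"slide": [0.026, 0.016, -0.003], "spin": -4.8}]}}

```text
clock: 1.75
position: [0.4198, -0.1595, 0.2793]
ee_rot: [-0.0, 0.705, 0.709, -0.0]
contact_force: [0.7, 0.2, 0.7]
width: 0.0854
```

Run:
```python
from h import *
st=manip.get_state(); print(st['position'],yawof(st),st['qpos'],st['clock'])
import pickle
pickle.dump(st,open('st1.pkl','wb'))
cv2.imwrite('pics/w1.png',eyes.get_image('wrist'))
```

```text
[ 0.41975481 -0.15954503  0.27926676] (np.float64(90.33741817463692), np.float64(0.01396867415420905)) [-5.18290306e-01  5.73755646e-02  1.66108178e+00 -1.29914632e-04
  1.42334249e+00 -5.24160262e-01] 1.75
```

View pics/w1.png

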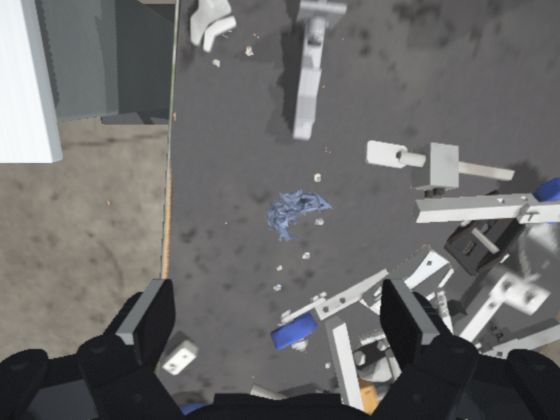

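Request:
{"api": "servo_tool", "payload": {"increments": [{"slide": [0.04, 0.005, 0.0]}, {"slide": [0.04, 0.005, 0.01]}, {"slide": [0.02, 0.005, 0.01]}, {"slide": [0, 0, 0]}]}}

```text
$.increments[0]: bad value
```

Run:
```python
from h import *
st=manip.get_state(); print(st['position'],yawof(st),st['clock'])
import pickle
pickle.dump(st,open('st2.pkl','wb'))
cv2.imwrite('pics/w2.png',eyes.get_image('wrist'))
crop('pics/w2.png',(180,20,440,215),3,'pics/w2c.png')
```

```text
[ 0.42249163 -0.15615212  0.27974295] (np.float64(90.60650094365369), np.float64(0.3229762516674456)) 1.8
```

View pics/w2.png

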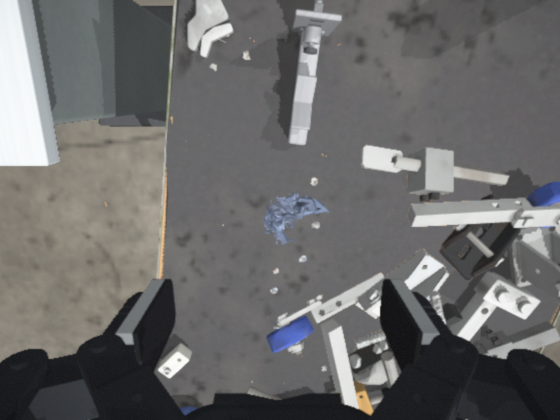

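View pics/w2c.png

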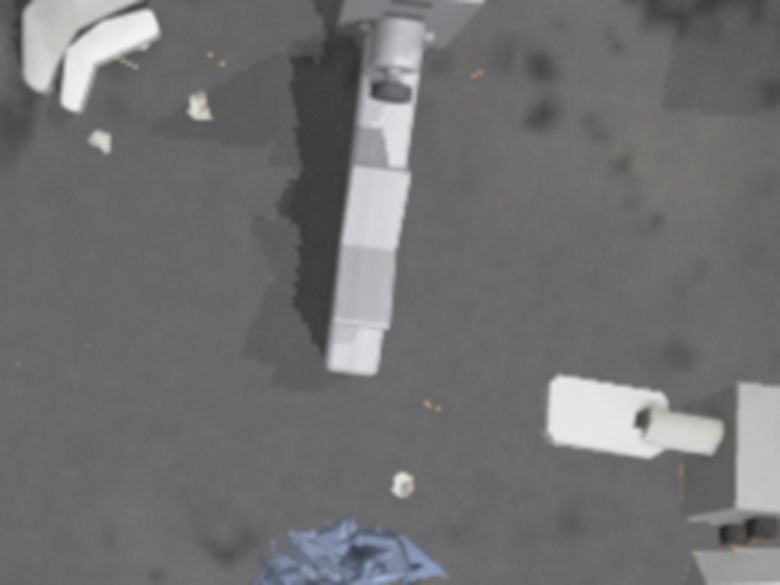

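Request:
{"api": "servo_tool", "payload": {"increments": [{"slide": [0.04, 0.002, 0.0], "spin": 0}, {"slide": [0.04, 0.002, 0.01], "spin": 0}, {"slide": [0.02, 0.0, 0.01], "spin": 0}, {"slide": [0, 0, 0], "spin": 0}, {"slide": [0, 0, 0], "spin": 0}]}}

```text
clock: 2.35
position: [0.4229, -0.0614, 0.2592]
ee_rot: [0.0, 0.706, 0.708, -0.001]
contact_force: [1.6, -1.2, 0.1]
width: 0.0853
```

Run:
```python
from h import *
st=manip.get_state(); print(st['position'],yawof(st),st['clock'])
import pickle
pickle.dump(st,open('st2.pkl','wb'))
cv2.imwrite('pics/w3.png',eyes.get_image('wrist'))
crop('pics/w3.png',(160,60,420,255),3,'pics/w3c.png')
```

```text
[ 0.42290784 -0.061433    0.25921903] (np.float64(90.15611190531487), np.float64(0.07423627779858284)) 2.35
```

View pics/w3.png

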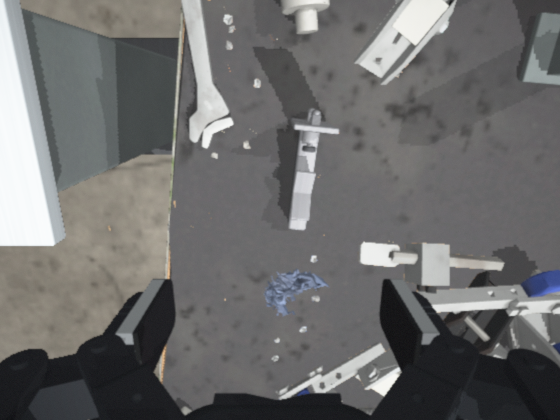

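View pics/w3c.png

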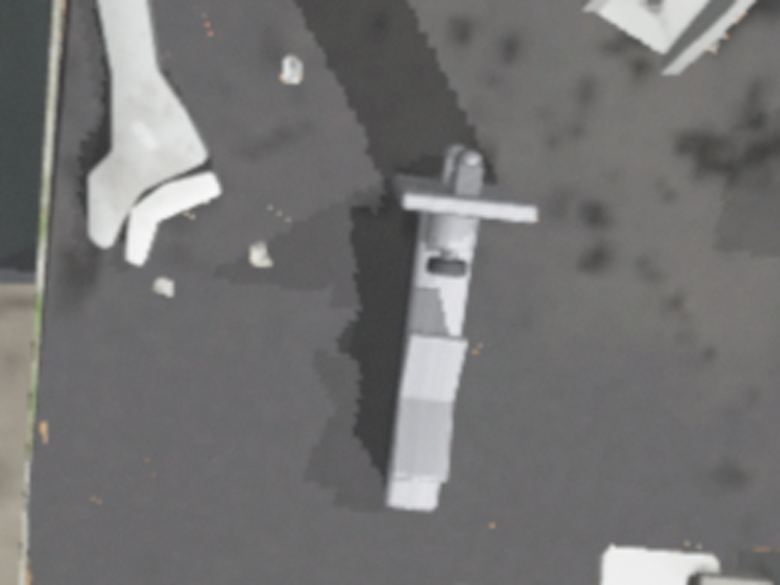

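Run:
```python
from h import *
import pickle
C=cam('wrist',pickle.load(open('st2.pkl','rb')))
P={}
for n,u,v,z in [('valL',402,399,.031),('valR',452,401,.031),('bL',409,335,.045),('bR',467,341,.045),('fL',392,474,.045),('fR',447,481,.045),('eL',387,507,.026),('eR',435,510,.026),('pbL',403,196,.082),('pbR',537,208,.082),('pfL',403,208,.082),('pfR',535,221,.082)]:
    P[n]=onz(C,u/3+160-.33,v/3+60-.33,z); print(n,P[n].round(4))
m=lambda a,b:(P[a]+P[b])/2
for a,b in [('eL','bL'),('eR','bR'),('fL','bL'),('fR','bR')]:
    d=P[b]-P[a]; print(a,b,np.degrees(np.arctan2(d[1],d[0])))
for a,b in [('pbL','pbR'),('pfL','pfR')]:
    d=P[a]-P[b]; print(a,b,np.degrees(np.arctan2(d[1],d[0]))-90, np.linalg.norm(d))
print(m('eL','eR'),m('bL','bR'),m('fL','fR'),m('valL','valR'),m('pbL','pbR'))
```

```text
valL [ 0.4405 -0.0837  0.031 ]
valR [ 0.4584 -0.0843  0.031 ]
bL [ 0.4418 -0.0574  0.045 ]
bR [ 0.4614 -0.0594  0.045 ]
fL [ 0.4368 -0.1072  0.045 ]
fR [ 0.4562 -0.1097  0.045 ]
eL [ 0.4358 -0.1269  0.026 ]
eR [ 0.4539 -0.1281  0.026 ]
pbL [ 0.4373 -0.0086  0.082 ]
pbR [ 0.4764 -0.0119  0.082 ]
pfL [ 0.4373 -0.012   0.082 ]
pfR [ 0.476  -0.0156  0.082 ]
eL bL 85.10978857278643
eR bR 83.6959666514001
fL bL 84.25601775648241
fR bR 84.08383569060999
pbL pbR 85.20394786064662 0.039268351815213584
pfL pfR 84.6924208874023 0.03886358073922021
[ 0.44485377 -0.12751774  0.026     ] [ 0.45161872 -0.05844393  0.045     ] [ 0.44651142 -0.10845904  0.045     ] [ 0.44943861 -0.08399756  0.031     ] [ 0.4568495  -0.01025792  0.082     ]
```

Run:
```python
from h import *
plan((.4494,-.0840,.06),84.5,7)
```

```text
from [ 0.4233 -0.0619  0.2595] yaw 90.1 n 7
{"slide":[-0.0032,0.0037,0.0285],"spin":0.80}
{"slide":[-0.0031,0.0038,0.0285],"spin":0.80}
{"slide":[-0.0031,0.0038,0.0285],"spin":0.80}
{"slide":[-0.0030,0.0039,0.0285],"spin":0.80}
{"slide":[-0.0029,0.0039,0.0285],"spin":0.80}
{"slide":[-0.0029,0.0039,0.0285],"spin":0.80}
{"slide":[-0.0028,0.0040,0.0285],"spin":0.80}
```

Request:
{"api": "servo_tool", "payload": {"increments": [{"slide": [-0.004, 0.006, 0.025], "spin": 1.4}, {"slide": [-0.004, 0.006, 0.03], "spin": 1.4}, {"slide": [-0.005, 0.006, 0.03], "spin": 1.4}, {"slide": [-0.004, 0.005, 0.03], "spin": 1.4}, {"slide": [-0.004, 0.0035, 0.03], "spin": 0}, {"slide": [0, 0, 0.03], "spin": 0}, {"slide": [0, 0, 0.02], "spin": 0}, {"slide": [0, 0, 0], "spin": 0}]}}

```text
clock: 3.2
position: [0.4469, -0.0839, 0.0622]
ee_rot: [-0.002, 0.741, 0.672, -0.002]
contact_force: [-0.4, 0.7, 0.9]
width: 0.0855
```

Run:
```python
from h import *
st=manip.get_state(); print(yawof(st))
plan((.4494,-.0840,.004),84.5,3)
cv2.imwrite('pics/w4.png',eyes.get_image('wrist'))
```

```text
(np.float64(84.41811902427803), np.float64(0.3124345152915789))
from [ 0.4469 -0.0839  0.0622] yaw 84.42 n 3
{"slide":[0.0000,0.0008,0.0194],"spin":-0.03}
{"slide":[0.0000,0.0008,0.0194],"spin":-0.03}
{"slide":[0.0000,0.0008,0.0194],"spin":-0.03}
```

View pics/w4.png

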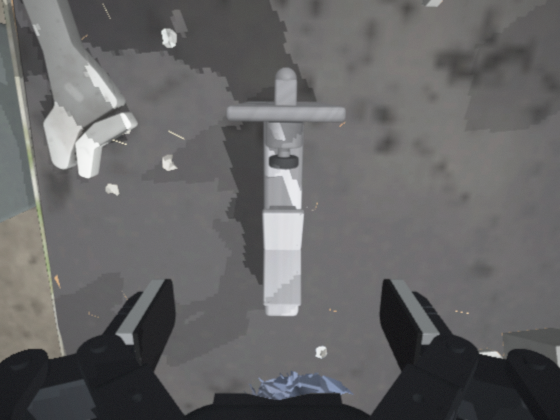

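Request:
{"api": "servo_tool", "payload": {"increments": [{"slide": [0, 0.001, 0.02], "spin": 0}, {"slide": [0, 0.001, 0.02], "spin": 0}, {"slide": [0, 0, 0.012], "spin": 0}, {"slide": [0, 0, 0.004], "spin": 0}, {"slide": [0, 0, 0], "spin": 0}]}}

```text
clock: 3.75
position: [0.4515, -0.0838, 0.009]
ee_rot: [0.001, 0.74, 0.672, 0.0]
contact_force: [-0.4, -0.2, -0.5]
width: 0.0853
```

Request:
{"api": "servo_tool", "payload": {"increments": [{"slide": [0, 0, 0], "spin": 0}, {"slide": [0, 0, 0], "spin": 0}, {"slide": [0, 0, 0], "spin": 0}, {"slide": [0, 0, 0], "spin": 0}, {"slide": [0, 0, 0], "spin": 0}, {"slide": [0, 0, 0], "spin": 0}], "hand": 0.1, "newtons": 110}}

```text
clock: 4.35
position: [0.4504, -0.083, 0.0089]
ee_rot: [0.0, 0.74, 0.673, -0.0]
contact_force: [-2.7, -0.4, 5.8]
width: 0.018
```

Run:
```python
from h import *
crop('pics/top0.png',(205,110,325,220),6,'pics/t2.png')
crop('pics/side0.png',(160,120,280,260),5,'pics/s2.png')
st=manip.get_state();print(st['contact_force'],st['moment'],st['width'],st['position'])
```

```text
[-2.74614579 -0.36930921  5.81596044] [0.06557727 0.28834825 0.02157331] 0.017973189706523774 [ 0.45043954 -0.08304486  0.00892778]
```

View pics/t2.png

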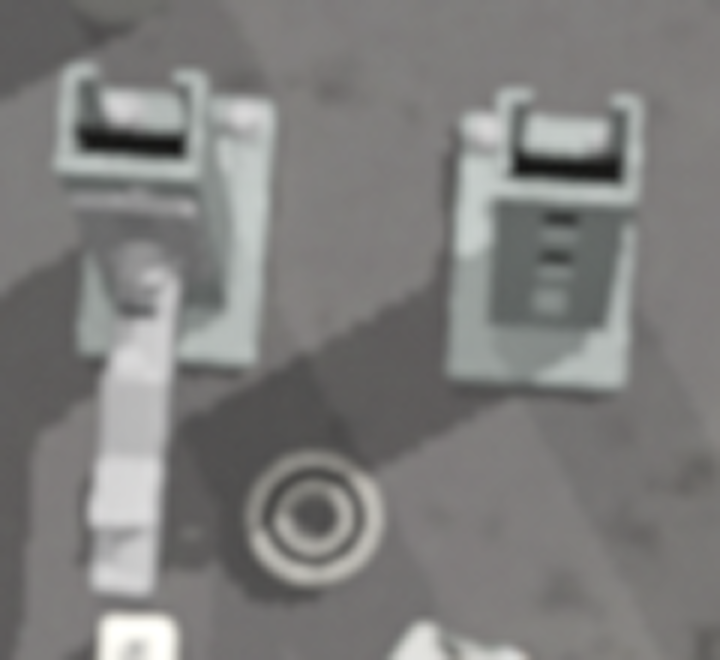

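View pics/s2.png

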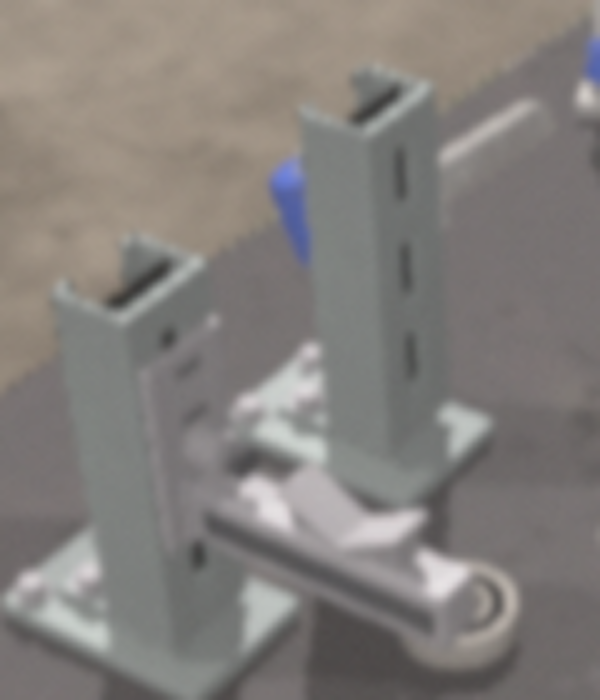

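Run:
```python
from h import *
S=cam('side');T=cam('top')
s=lambda u,v:(u/5+160-.4,v/5+120-.4); t=lambda u,v:(u/6+205-.42,v/6+110-.42)
print('side slots on z')
for u,v,z in [(401,147,.152),(401,198,.124),(405,243,.108),(405,292,.08),(410,333,.064),(410,378,.036)]:
    print(z,onz(S,*s(u,v),z).round(4))
print('top edges z=.168')
for n,u,v in [('bareFL',499,198),('bareFR',638,204),('bareBL',503,92),('bareBR',640,98),('hungFL',58,172),('hungFR',202,181),('hungBL',68,66),('hungBR',205,74)]:
    print(n,onz(T,*t(u,v),.168).round(4))
print('side tops')
for n,u,v in [('bareL',302,108),('bareFL',372,140),('bareFR',433,85),('hungFL',125,323),('hungFR',203,262),('hungL',58,288)]:
    print(n,onz(S,*s(u,v),.168).round(4))
print('face bottom z~0.006 (top)')
for n,u,v in [('L',490,325),('R',605,330)]: print(n,onz(T,*t(u,v),.006).round(4))
print('slots top view, mid ')
for n,u,v,z in [('3',561,219,.14),('2',556,257,.096),('1',549,297,.05)]: print(n,onz(T,*t(u,v),z).round(4))
print('hung V valley z=.095')
for u,v in [(95,455),(160,458)]: print(onz(T,*t(u,v),.095).round(4))
print('hung arm sides: end z.09, ')
for u,v in [(93,585),(155,592)]: print(onz(T,*t(u,v),.09).round(4))
print('baseplates z~.006')
for u,v in [(448,378),(628,386),(458,115),(78,355),(258,362)]: print(onz(T,*t(u,v),.006).round(4))
```

```text
side slots on z
0.152 [0.6972 0.058  0.152 ]
0.124 [0.7022 0.0526 0.124 ]
0.108 [0.6972 0.0592 0.108 ]
0.08 [0.7015 0.0548 0.08  ]
0.064 [0.697  0.0597 0.064 ]
0.036 [0.7015 0.0549 0.036 ]
top edges z=.168
bareFL [0.6979 0.0798 0.168 ]
bareFR [0.6953 0.0364 0.168 ]
bareBL [0.7325 0.0779 0.168 ]
bareBR [0.7299 0.0349 0.168 ]
hungFL [0.7083 0.2176 0.168 ]
hungFR [0.7047 0.1725 0.168 ]
hungBL [0.743  0.2147 0.168 ]
hungBR [0.7397 0.1716 0.168 ]
side tops
bareL [0.7313 0.0735 0.168 ]
bareFL [0.6951 0.0806 0.168 ]
bareFR [0.6959 0.035  0.168 ]
hungFL [0.706 0.219 0.168]
hungFR [0.7039 0.1769 0.168 ]
hungL [0.7387 0.2133 0.168 ]
face bottom z~0.006 (top)
L [0.7009 0.0797 0.006 ]
R [0.6984 0.0378 0.006 ]
slots top view, mid 
3 [0.6994 0.0592 0.14  ]
2 [0.6997 0.0591 0.096 ]
1 [0.6988 0.0598 0.05  ]
hung V valley z=.095
[0.6341 0.2137 0.095 ]
[0.6327 0.1921 0.095 ]
hung arm sides: end z.09, 
[0.5911 0.2147 0.09  ]
[0.5884 0.1941 0.09  ]
baseplates z~.006
[0.6812 0.0953 0.006 ]
[0.6773 0.0299 0.006 ]
[0.7811 0.0901 0.006 ]
[0.6917 0.2299 0.006 ]
[0.6882 0.1644 0.006 ]
```

Request:
{"api": "servo_tool", "payload": {"increments": [{"slide": [0, 0, -0.01], "spin": 0}, {"slide": [0, 0, -0.025], "spin": 0}, {"slide": [0, 0, -0.035], "spin": 0}, {"slide": [0, 0, -0.03], "spin": 0}, {"slide": [0, 0, -0.01], "spin": 0}, {"slide": [0, 0, 0], "spin": 0}]}}

```text
clock: 4.95
position: [0.4513, -0.0833, 0.1194]
ee_rot: [0.001, 0.74, 0.673, 0.001]
contact_force: [0.8, 0.5, -4.2]
width: 0.0181
```

Run:
```python
from h import *
st=manip.get_state(); print(yawof(st),st['contact_force'],st['moment'],st['width'])
plan((.580,.0665,.115),-3.8,16)
cv2.imwrite('pics/w5.png',eyes.get_image('wrist'))
```

```text
(np.float64(84.54239842948493), np.float64(0.1767583467269245)) [ 0.83342379  0.49828062 -4.191203  ] [-0.02303535 -0.00638655 -0.01564257] 0.01813472754282411
from [ 0.4513 -0.0833  0.1194] yaw 84.54 n 16
{"slide":[0.0101,0.0071,0.0003],"spin":5.52}
{"slide":[0.0107,0.0061,0.0003],"spin":5.52}
{"slide":[0.0113,0.0051,0.0003],"spin":5.52}
{"slide":[0.0117,0.0039,0.0003],"spin":5.52}
{"slide":[0.0120,0.0028,0.0003],"spin":5.52}
{"slide":[0.0122,0.0016,0.0003],"spin":5.52}
{"slide":[0.0123,0.0004,0.0003],"spin":5.52}
{"slide":[0.0123,-0.0007,0.0003],"spin":5.52}
{"slide":[0.0122,-0.0019,0.0003],"spin":5.52}
{"slide":[0.0119,-0.0031,0.0003],"spin":5.52}
{"slide":[0.0116,-0.0042,0.0003],"spin":5.52}
{"slide":[0.0111,-0.0053,0.0003],"spin":5.52}
{"slide":[0.0106,-0.0064,0.0003],"spin":5.52}
{"slide":[0.0099,-0.0074,0.0003],"spin":5.52}
{"slide":[0.0092,-0.0083,0.0003],"spin":5.52}
{"slide":[0.0083,-0.0091,0.0003],"spin":5.52}
```

View pics/w5.png

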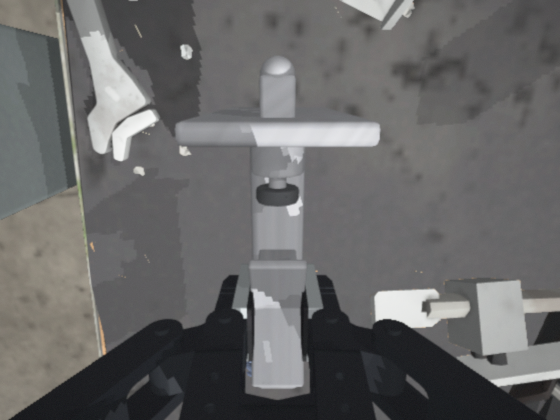

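Request:
{"api": "servo_tool", "payload": {"increments": [{"slide": [0.0101, 0.0071, 0], "spin": 5.5}, {"slide": [0.0107, 0.0061, 0], "spin": 5.5}, {"slide": [0.0113, 0.0051, 0], "spin": 5.5}, {"slide": [0.0117, 0.0039, 0], "spin": 5.5}, {"slide": [0.012, 0.0028, 0.001], "spin": 5.5}, {"slide": [0.0122, 0.0016, 0.001], "spin": 5.5}, {"slide": [0.0123, 0.0004, 0.001], "spin": 5.5}, {"slide": [0.0123, -0.0007, 0.001], "spin": 5.5}]}}

```text
clock: 5.8
position: [0.5131, -0.0074, 0.1116]
ee_rot: [-0.001, 0.939, 0.345, -0.002]
contact_force: [0.1, 0.6, -2.4]
width: 0.0179
```

Request:
{"api": "servo_tool", "payload": {"increments": [{"slide": [0.0122, -0.0019, 0], "spin": 5.5}, {"slide": [0.0119, -0.0031, 0], "spin": 5.5}, {"slide": [0.0116, -0.0042, 0], "spin": 5.5}, {"slide": [0.0111, -0.0053, 0], "spin": 5.5}, {"slide": [0.0106, -0.0064, 0], "spin": 5.5}, {"slide": [0.01, -0.0074, 0], "spin": 5.5}, {"slide": [0.0092, -0.0083, 0], "spin": 5.5}, {"slide": [0.0083, -0.0091, 0], "spin": 5.5}]}}

```text
clock: 6.6
position: [0.5772, 0.0676, 0.1112]
ee_rot: [0.0, 0.999, -0.032, -0.003]
contact_force: [-0.7, 0.7, -3.7]
width: 0.0179
```

Request:
{"api": "servo_tool", "payload": {"increments": [{"slide": [0, 0, 0.005], "spin": 0}, {"slide": [0, 0, 0.01], "spin": 0}, {"slide": [0, 0, 0.01], "spin": 0}, {"slide": [0, 0, 0.003], "spin": 0}, {"slide": [0, 0, 0], "spin": 0}]}}

```text
clock: 7.1
position: [0.5777, 0.0667, 0.085]
ee_rot: [0.0, 1.0, -0.03, -0.001]
contact_force: [-0.3, 0.1, -3.4]
width: 0.018
```

Run:
```python
from h import *
import pickle
st=manip.get_state(); print(st['position'],yawof(st),st['contact_force'],st['moment'],st['width'])
pickle.dump(st,open('st6.pkl','wb'))
cv2.imwrite('pics/w6.png',eyes.get_image('wrist'))
cv2.imwrite('pics/s6.png',eyes.get_image('side'))
cv2.imwrite('pics/t6.png',eyes.get_image('top'))
crop('pics/s6.png',(160,90,360,240),4,'pics/s6c.png')
crop('pics/t6.png',(205,80,335,200),5,'pics/t6c.png')
plan((.598,.0649,.087),-3.8,3)
```

```text
[0.57765124 0.06673179 0.08496692] (np.float64(-3.462965216392879), np.float64(0.16419115399490064)) [-0.3498668   0.11700994 -3.4355049 ] [-0.03076726  0.07164552 -0.0161374 ] 0.017969648809073906
from [0.5791 0.0669 0.0866] yaw -3.47 n 3
{"slide":[0.0063,0.0003,-0.0001],"spin":0.11}
{"slide":[0.0063,0.0003,-0.0001],"spin":0.11}
{"slide":[0.0063,0.0003,-0.0001],"spin":0.11}
```

View pics/w6.png

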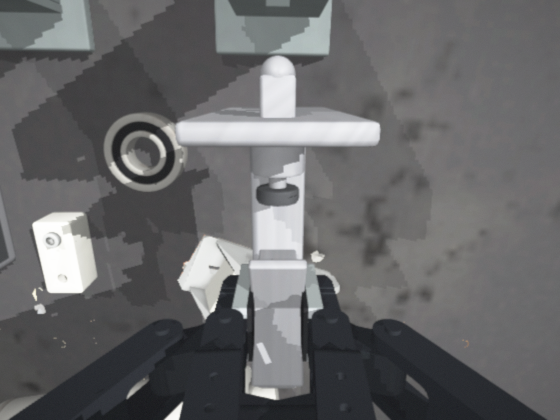

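View pics/s6c.png

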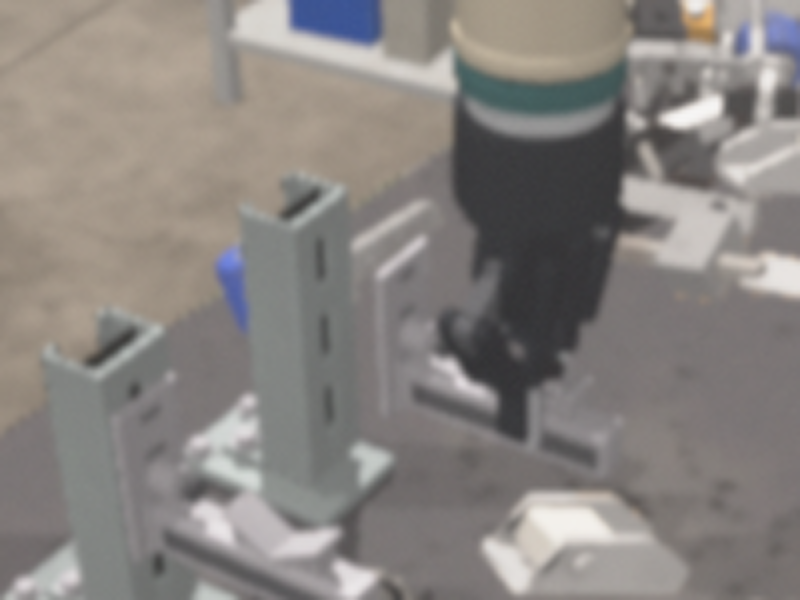

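View pics/t6c.png

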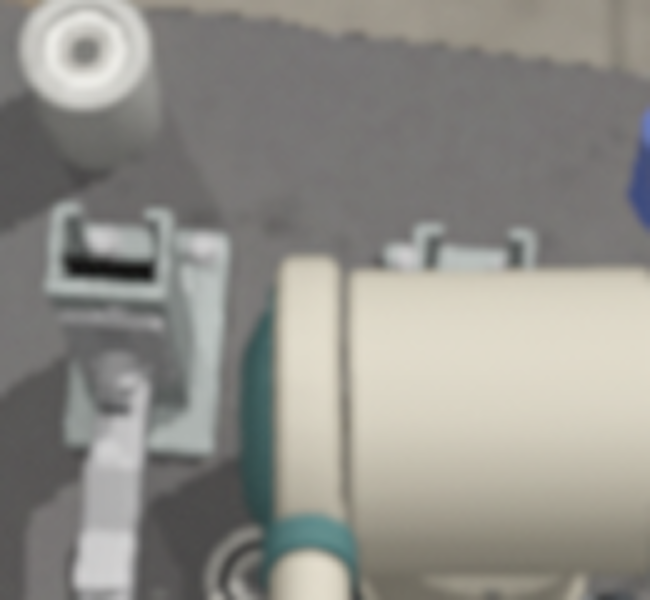

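Request:
{"api": "servo_tool", "payload": {"increments": [{"slide": [0.008, 0, 0], "spin": 0.3}, {"slide": [0.008, 0, 0], "spin": 0}, {"slide": [0.002, 0, 0], "spin": 0}, {"slide": [0, 0, 0], "spin": 0}]}}

```text
clock: 7.65
position: [0.5977, 0.0659, 0.0864]
ee_rot: [0.0, 0.999, -0.033, 0.0]
contact_force: [0.4, 0.5, -3.5]
width: 0.0178
```

Run:
```python
from h import *
import pickle
st=manip.get_state(); print(st['position'],yawof(st),st['contact_force'])
pickle.dump(st,open('st7.pkl','wb'))
cv2.imwrite('pics/w7.png',eyes.get_image('wrist'))
crop('pics/w7.png',(140,0,400,170),3,'pics/w7c.png')
```

```text
[0.59769966 0.06588844 0.0863777 ] (np.float64(-3.767084374211475), np.float64(0.041779198571022816)) [ 0.43078181  0.46079439 -3.50920569]
```

View pics/w7c.png

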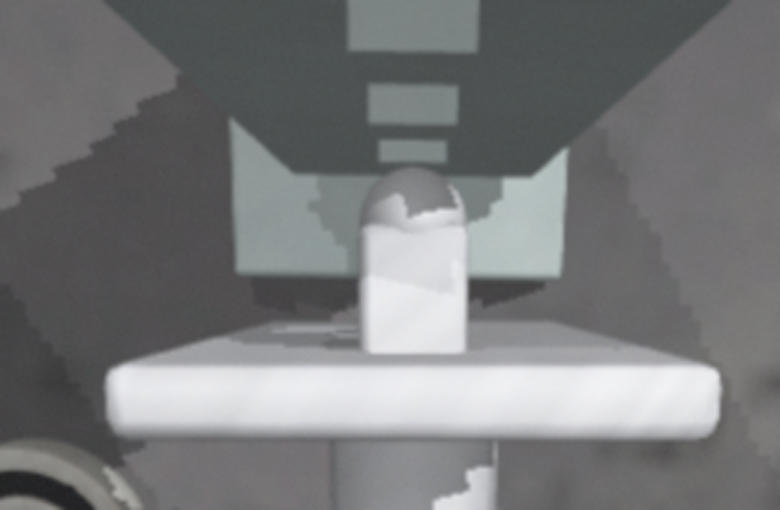

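Request:
{"api": "servo_tool", "payload": {"increments": [{"slide": [0.003, -0.0007, 0], "spin": 0.5}, {"slide": [0.004, 0, 0], "spin": 0}, {"slide": [0.003, 0, 0], "spin": 0}, {"slide": [0, 0, 0], "spin": 0}]}}

```text
clock: 8.1
position: [0.6076, 0.0659, 0.0863]
ee_rot: [0.0, 0.999, -0.037, 0.0]
contact_force: [0.5, -0.8, -4.7]
width: 0.018
```

Run:
```python
from h import *
import pickle
st=manip.get_state(); print(st['position'],yawof(st),st['contact_force'])
cv2.imwrite('pics/w8.png',eyes.get_image('wrist'))
crop('pics/w8.png',(140,0,400,170),3,'pics/w8c.png')
```

```text
[0.60758724 0.06589476 0.08631995] (np.float64(-4.2634893085645125), np.float64(0.04888124756697919)) [ 0.52608561 -0.78857899 -4.70506741]
```

View pics/w8c.png

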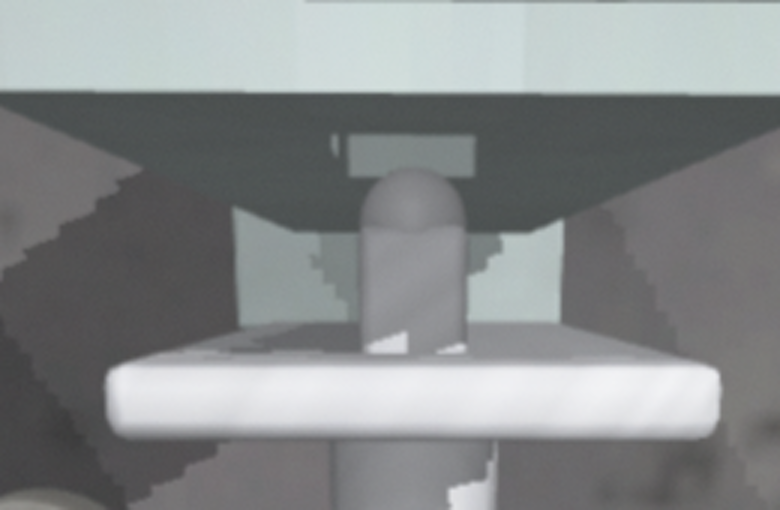

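Request:
{"api": "servo_tool", "payload": {"increments": [{"slide": [0.002, 0, 0], "spin": 0}, {"slide": [0.002, 0, 0], "spin": 0}, {"slide": [0.001, 0, 0], "spin": 0}, {"slide": [0, 0, 0], "spin": 0}]}}

```text
clock: 8.55
position: [0.612, 0.0655, 0.0863]
ee_rot: [0.0, 0.999, -0.037, 0.0]
contact_force: [-0.3, -0.7, -3.5]
width: 0.0178
```

Request:
{"api": "servo_tool", "payload": {"increments": [{"slide": [0.002, 0, 0], "spin": 0}, {"slide": [0.001, 0, 0], "spin": 0}, {"slide": [0, 0, 0], "spin": 0}]}}

```text
clock: 8.85
position: [0.6151, 0.0653, 0.0863]
ee_rot: [0.0, 0.999, -0.037, 0.0]
contact_force: [-0.3, 0.2, -3.8]
width: 0.0177
```

Request:
{"api": "servo_tool", "payload": {"increments": [{"slide": [0.002, 0, 0], "spin": 0}, {"slide": [0.001, 0, 0], "spin": 0}, {"slide": [0, 0, 0], "spin": 0}]}}

```text
clock: 9.15
position: [0.6166, 0.0652, 0.0861]
ee_rot: [0.0, 0.999, -0.037, -0.001]
contact_force: [-3.9, 0.5, -2.0]
width: 0.0179
```

Run:
```python
from h import *
st=manip.get_state(); print(st['position'],yawof(st),st['contact_force'])
cv2.imwrite('pics/w9.png',eyes.get_image('wrist'))
crop('pics/w9.png',(140,0,400,170),3,'pics/w9c.png')
```

```text
[0.61656296 0.06522391 0.08610862] (np.float64(-4.259398362273976), np.float64(0.15042919420369533)) [-3.94863583  0.49803991 -1.96653595]
```

View pics/w9c.png

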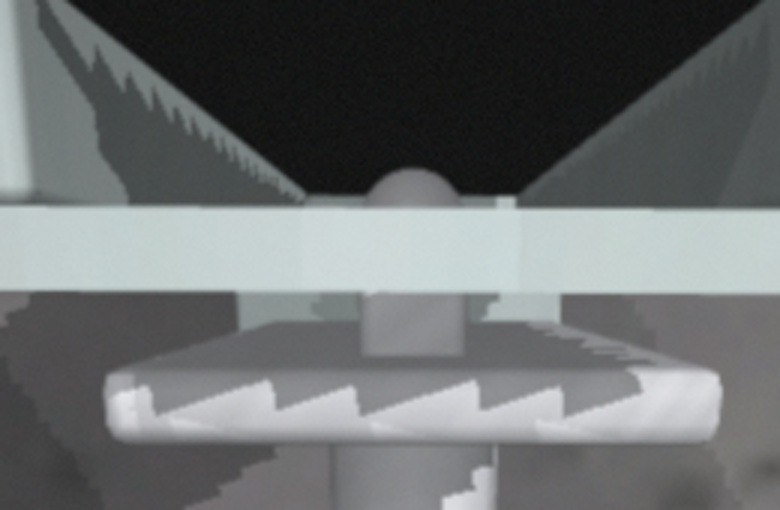

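Request:
{"api": "servo_tool", "payload": {"increments": [{"slide": [0.001, 0, 0], "spin": 0}, {"slide": [0.001, 0, 0], "spin": 0}, {"slide": [0, 0, 0], "spin": 0}]}}

```text
clock: 9.5
position: [0.619, 0.065, 0.086]
ee_rot: [0.0, 0.999, -0.037, -0.001]
contact_force: [-5.0, 0.9, -1.3]
width: 0.0179
```

Pin is being pushed back (≈5 N). Continue.

Request:
{"api": "servo_tool", "payload": {"increments": [{"slide": [0.001, 0, 0], "spin": 0}, {"slide": [0.001, 0, 0], "spin": 0}, {"slide": [0, 0, 0], "spin": 0}]}}

```text
clock: 9.8
position: [0.6207, 0.0649, 0.086]
ee_rot: [0.0, 0.999, -0.037, -0.001]
contact_force: [-6.5, 0.2, -1.8]
width: 0.018
```

Request:
{"api": "servo_tool", "payload": {"increments": [{"slide": [0.001, 0, 0], "spin": 0}, {"slide": [0, 0, 0], "spin": 0}]}}

```text
clock: 10.0
position: [0.6214, 0.0649, 0.086]
ee_rot: [0.0, 0.999, -0.037, -0.002]
contact_force: [-7.0, 0.8, -0.0]
width: 0.0178
```

Request:
{"api": "servo_tool", "payload": {"increments": [{"slide": [0.001, 0, 0], "spin": 0}, {"slide": [0, 0, 0], "spin": 0}]}}

```text
clock: 10.2
position: [0.6215, 0.0649, 0.086]
ee_rot: [0.0, 0.999, -0.037, -0.002]
contact_force: [-7.8, 1.7, -0.3]
width: 0.0181
```

Request:
{"api": "servo_tool", "payload": {"increments": [{"slide": [0.001, 0, 0], "spin": 0}, {"slide": [0, 0, 0], "spin": 0}]}}

```text
clock: 10.4
position: [0.6216, 0.0649, 0.0861]
ee_rot: [-0.0, 0.999, -0.037, -0.003]
contact_force: [-10.0, 1.6, 0.9]
width: 0.0177
```

Run:
```python
from h import *
st=manip.get_state(); print(st['position'],yawof(st),st['contact_force'],st['moment'])
cv2.imwrite('pics/w10.png',eyes.get_image('wrist'))
cv2.imwrite('pics/s10.png',eyes.get_image('side'))
crop('pics/w10.png',(140,0,400,170),3,'pics/w10c.png')
crop('pics/s10.png',(160,90,360,240),4,'pics/s10c.png')
```

```text
[0.62160717 0.06491306 0.08606501] (np.float64(-4.266403152581159), np.float64(0.378165509389536)) [-10.01626842   1.64821399   0.93616522] [ 0.09097261  1.23720415 -0.06552156]
```

View pics/w10c.png

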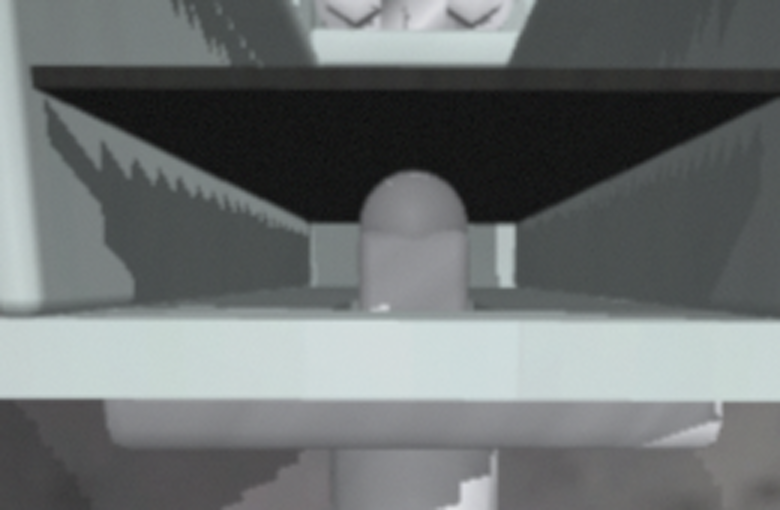

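View pics/s10c.png

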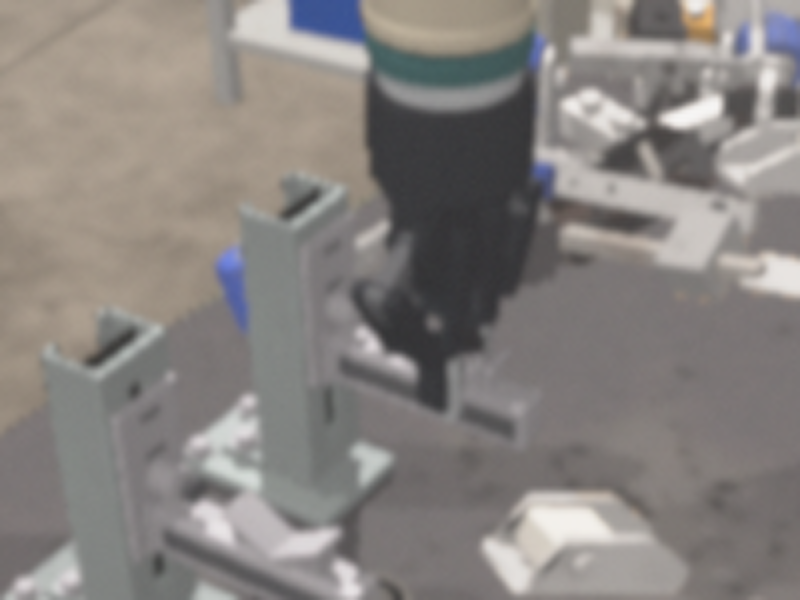

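Request:
{"api": "servo_tool", "payload": {"increments": [{"slide": [-0.0005, 0, 0.001], "spin": 0}, {"slide": [0, 0, 0.002], "spin": 0}, {"slide": [0, 0, 0], "spin": 0}]}}

```text
clock: 10.8
position: [0.6215, 0.065, 0.0831]
ee_rot: [-0.0, 0.999, -0.037, -0.003]
contact_force: [-9.3, 1.1, 1.0]
width: 0.0175
```

Request:
{"api": "servo_tool", "payload": {"increments": [{"slide": [0, 0, 0.002], "spin": 0}, {"slide": [0, 0, 0.002], "spin": 0}, {"slide": [0, 0, 0], "spin": 0}]}}

```text
clock: 11.1
position: [0.6215, 0.065, 0.0789]
ee_rot: [-0.0, 0.999, -0.037, -0.003]
contact_force: [-7.9, 1.7, -0.8]
width: 0.0182
```

Request:
{"api": "servo_tool", "payload": {"increments": [{"slide": [0, 0, 0.001], "spin": 0}, {"slide": [0, 0, 0.001], "spin": 0}, {"slide": [0, 0, 0], "spin": 0}]}}

```text
clock: 11.4
position: [0.6215, 0.065, 0.0771]
ee_rot: [-0.0, 0.999, -0.037, -0.003]
contact_force: [-9.4, 0.7, 1.7]
width: 0.0182
```

Request:
{"api": "servo_tool", "payload": {"increments": [{"slide": [0, 0, 0.001], "spin": 0}, {"slide": [0, 0, 0.001], "spin": 0}, {"slide": [0, 0, 0], "spin": 0}]}}

```text
clock: 11.7
position: [0.6215, 0.0651, 0.0756]
ee_rot: [-0.0, 0.999, -0.037, -0.003]
contact_force: [-9.9, 0.2, 3.1]
width: 0.0175
```

Request:
{"api": "servo_tool", "payload": {"increments": [{"slide": [0, 0, 0.001], "spin": 0}, {"slide": [0, 0, 0], "spin": 0}]}}

```text
clock: 11.9
position: [0.6215, 0.0651, 0.0753]
ee_rot: [-0.0, 0.999, -0.037, -0.003]
contact_force: [-12.3, 1.2, 7.4]
width: 0.0178
```

Request:
{"api": "servo_tool", "payload": {"increments": [{"slide": [0, 0, 0.001], "spin": 0}, {"slide": [0, 0, 0], "spin": 0}]}}

```text
clock: 12.1
position: [0.6215, 0.0651, 0.075]
ee_rot: [-0.0, 0.999, -0.037, -0.002]
contact_force: [-13.4, 0.5, 9.2]
width: 0.0179
```

Run:
```python
from h import *
st=manip.get_state(); print(st['position'],yawof(st),st['contact_force'],st['moment'])
cv2.imwrite('pics/w11.png',eyes.get_image('wrist'))
cv2.imwrite('pics/s11.png',eyes.get_image('side'))
crop('pics/w11.png',(180,20,380,170),4,'pics/w11c.png')
crop('pics/w10.png',(180,20,380,170),4,'pics/w10d.png')
crop('pics/s11.png',(200,110,310,220),6,'pics/s11c.png')
```

```text
[0.62146187 0.06509402 0.07497077] (np.float64(-4.2710848882168815), np.float64(0.26814933704345806)) [-13.41984596   0.48183511   9.18450998] [ 0.0671707   1.36643974 -0.12053429]
```

View pics/w11c.png

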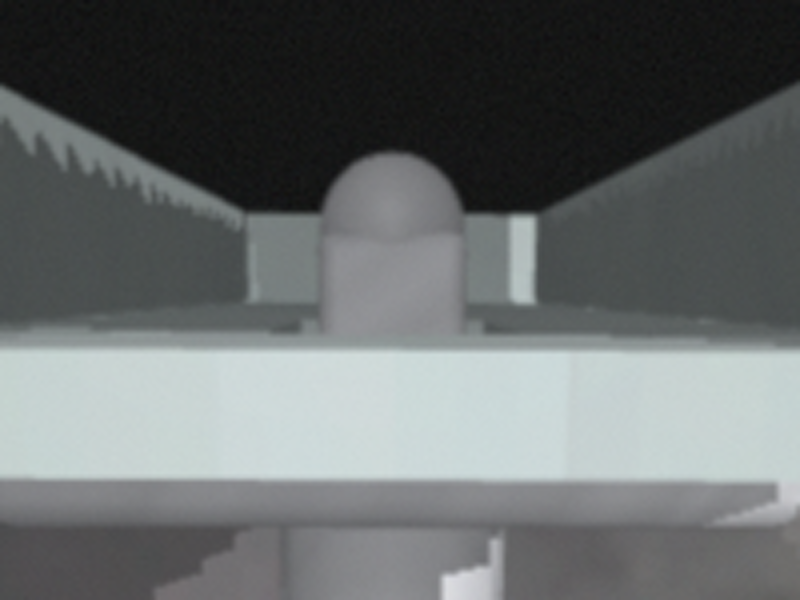

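View pics/s11c.png

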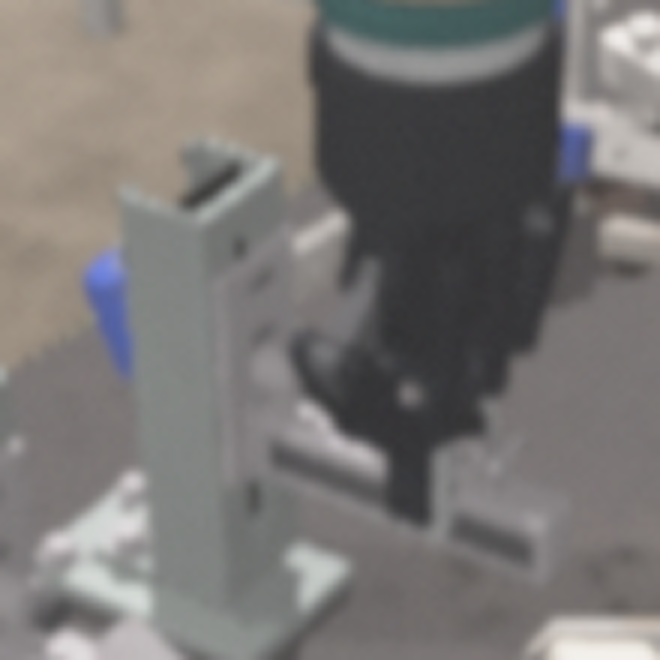

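View pics/w10d.png

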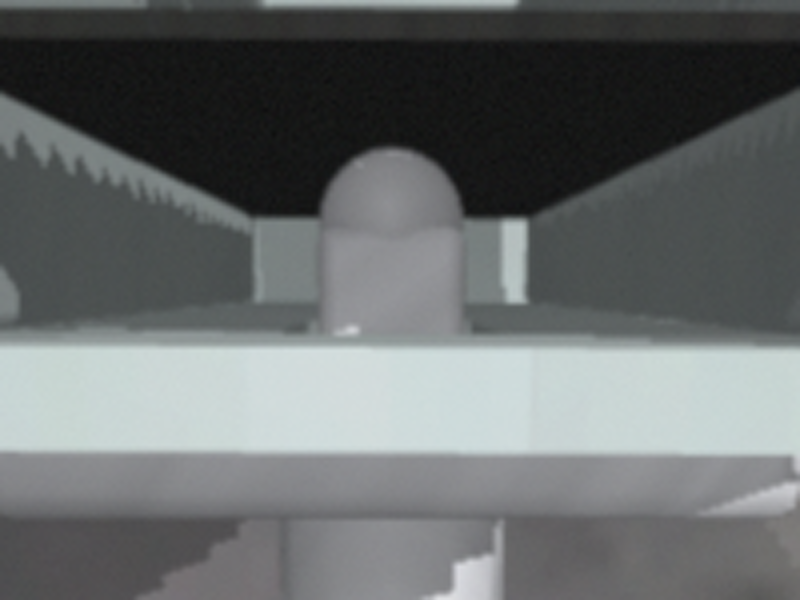

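Request:
{"api": "servo_tool", "payload": {"increments": [{"slide": [-0.001, 0, 0], "spin": 0}, {"slide": [0, 0, 0], "spin": 0}]}}

```text
clock: 12.4
position: [0.6214, 0.0651, 0.0749]
ee_rot: [-0.0, 0.999, -0.037, -0.001]
contact_force: [-11.3, 0.5, 8.1]
width: 0.0179
```

Request:
{"api": "servo_tool", "payload": {"increments": [{"slide": [-0.001, 0, 0], "spin": 0}, {"slide": [0, 0, 0], "spin": 0}]}}

```text
clock: 12.6
position: [0.6214, 0.0651, 0.0749]
ee_rot: [-0.0, 0.999, -0.037, -0.0]
contact_force: [-9.1, 1.7, 6.7]
width: 0.0179
```

Request:
{"api": "servo_tool", "payload": {"increments": [{"slide": [-0.0005, 0, 0], "spin": 0}, {"slide": [0, 0, 0], "spin": 0}]}}

```text
clock: 12.8
position: [0.6213, 0.0651, 0.0749]
ee_rot: [-0.0, 0.999, -0.037, 0.0]
contact_force: [-8.0, 0.1, 6.7]
width: 0.0176
```

Request:
{"api": "servo_tool", "payload": {"increments": [{"slide": [-0.001, 0, 0], "spin": 0}, {"slide": [0, 0, 0], "spin": 0}]}}

```text
clock: 13.0
position: [0.6213, 0.0651, 0.0748]
ee_rot: [-0.0, 0.999, -0.037, 0.001]
contact_force: [-7.3, 0.7, 5.0]
width: 0.018
```

Request:
{"api": "servo_tool", "payload": {"increments": [{"slide": [-0.001, 0, 0], "spin": 0}, {"slide": [0, 0, 0], "spin": 0}]}}

```text
clock: 13.2
position: [0.6212, 0.065, 0.0747]
ee_rot: [-0.0, 0.999, -0.037, 0.002]
contact_force: [-3.9, 1.0, 5.2]
width: 0.0177
```

Run:
```python
from h import *
st=manip.get_state(); print(st['position'],yawof(st),st['contact_force'],st['moment'])
```

```text
[0.62119777 0.06503536 0.07471452] (np.float64(-4.270200193612187), np.float64(0.2134863636964629)) [-3.87367332  0.98767453  5.18697644] [ 0.00067232  0.22798868 -0.05668908]
```

Request:
{"api": "servo_tool", "payload": {"increments": [{"slide": [-0.001, 0, 0], "spin": 0}, {"slide": [0, 0, 0], "spin": 0}]}}

```text
clock: 13.4
position: [0.621, 0.065, 0.0745]
ee_rot: [-0.0, 0.999, -0.037, 0.003]
contact_force: [-0.8, 0.2, 5.8]
width: 0.0178
```

Request:
{"api": "servo_tool", "payload": {"increments": [{"slide": [-0.0005, 0, 0], "spin": 0}, {"slide": [0, 0, 0], "spin": 0}]}}

```text
clock: 13.6
position: [0.621, 0.065, 0.0744]
ee_rot: [-0.0, 0.999, -0.037, 0.003]
contact_force: [1.5, 0.7, 5.1]
width: 0.0181
```

Run:
```python
from h import *
st=manip.get_state(); print(st['position'],yawof(st),st['contact_force'],st['moment'])
```

```text
[0.62095802 0.06500516 0.07439938] (np.float64(-4.264059936377215), np.float64(0.3363330036364846)) [1.46455686 0.68559899 5.06984046] [-0.05641292 -0.58385167 -0.07405725]
```

Request:
{"api": "servo_tool", "payload": {"increments": [{"slide": [0.001, 0, 0.001], "spin": 0}, {"slide": [0, 0, 0], "spin": 0}]}}

```text
clock: 13.8
position: [0.621, 0.0651, 0.074]
ee_rot: [-0.0, 0.999, -0.037, 0.002]
contact_force: [-3.0, 0.4, 10.0]
width: 0.0181
```

Request:
{"api": "servo_tool", "payload": {"increments": [{"slide": [0, 0, 0.001], "spin": 0}, {"slide": [0, 0, 0], "spin": 0}]}}

```text
clock: 14.0
position: [0.621, 0.0651, 0.0738]
ee_rot: [-0.0, 0.999, -0.037, 0.002]
contact_force: [-5.2, 0.3, 13.9]
width: 0.018
```

Run:
```python
from h import *
st=manip.get_state(); print(st['position'],yawof(st),st['contact_force'],st['moment'])
```

```text
[0.62097468 0.06505521 0.07377238] (np.float64(-4.267378836196375), np.float64(0.2657110319116478)) [-5.15223955  0.25118098 13.90638184] [-0.03886372 -0.29913451 -0.12232012]
```

Request:
{"api": "servo_tool", "payload": {"increments": [{"slide": [0, 0, -0.002], "spin": 0}, {"slide": [0, 0, -0.002], "spin": 0}, {"slide": [0, 0, 0], "spin": 0}]}}

```text
clock: 14.3
position: [0.6202, 0.0649, 0.0751]
ee_rot: [0.0, 0.999, -0.037, 0.001]
contact_force: [1.7, 0.2, 1.8]
width: 0.0179
```

Request:
{"api": "servo_tool", "payload": {"increments": [{"slide": [0, 0, -0.001], "spin": 0}, {"slide": [0, 0, -0.001], "spin": 0}, {"slide": [0, 0, 0], "spin": 0}]}}

```text
clock: 14.6
position: [0.6199, 0.0649, 0.0762]
ee_rot: [0.0, 0.999, -0.037, 0.0]
contact_force: [5.4, 0.0, -5.5]
width: 0.0181
```

Request:
{"api": "servo_tool", "payload": {"increments": [{"slide": [0, 0, -0.001], "spin": 0}, {"slide": [0, 0, 0], "spin": 0}]}}

```text
clock: 14.8
position: [0.6199, 0.0648, 0.0772]
ee_rot: [0.0, 0.999, -0.037, 0.0]
contact_force: [4.9, -0.7, -5.8]
width: 0.0178
```

Request:
{"api": "servo_tool", "payload": {"increments": [{"slide": [0, 0, -0.001], "spin": 0}, {"slide": [0, 0, 0], "spin": 0}]}}

```text
clock: 15.0
position: [0.6198, 0.0648, 0.0778]
ee_rot: [0.0, 0.999, -0.037, -0.0]
contact_force: [6.5, 0.3, -7.6]
width: 0.018
```

Run:
```python
from h import *
st=manip.get_state(); print(st['position'],yawof(st),st['contact_force'],st['moment'])
q=st['ee_rot'];print(R.from_quat(np.r_[q[1:],q[0]]).as_matrix()[:,2].round(4))
cv2.imwrite('pics/w12.png',eyes.get_image('wrist'))
cv2.imwrite('pics/s12.png',eyes.get_image('side'))
crop('pics/w12.png',(140,0,400,200),3,'pics/w12c.png')
```

```text
[0.61979828 0.06478674 0.07780042] (np.float64(-4.271051920633366), np.float64(0.020111705755973732)) [ 6.46165956  0.34216167 -7.63743174] [ 0.02168255 -0.58709907  0.00167234]
[-2.e-04 -3.e-04 -1.e+00]
```

View pics/w12c.png

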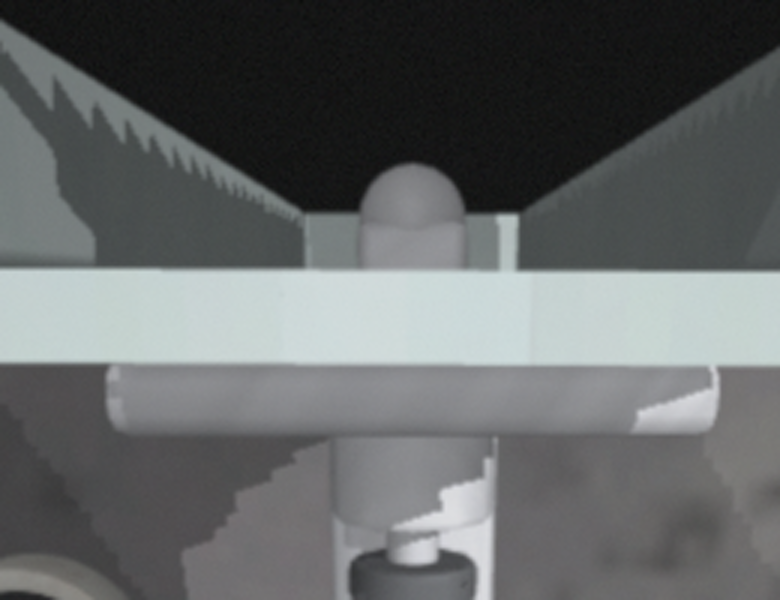

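Run:
```python
from h import *
ims=[cv2.imread(f'pics/{n}.png')[140:225,230:325] for n in ('w6','w10','w11','w12')]
cv2.imwrite('pics/knob.png',cv2.resize(np.hstack(ims),None,fx=2,fy=2,interpolation=cv2.INTER_CUBIC))
```

```text
(no output)
```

View pics/knob.png

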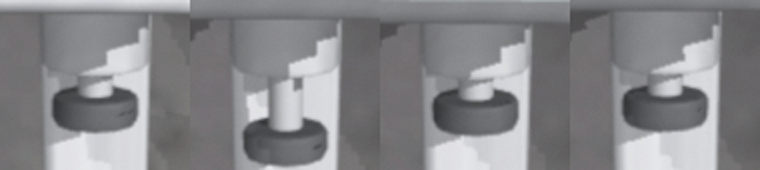

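Request:
{"api": "servo_tool", "payload": {"increments": [{"slide": [0.001, 0, 0.002], "spin": 0}, {"slide": [0.0005, 0, 0.002], "spin": 0}, {"slide": [0, 0, 0], "spin": 0}]}}

```text
clock: 15.4
position: [0.6204, 0.0648, 0.0754]
ee_rot: [0.0, 0.999, -0.037, -0.0]
contact_force: [0.7, -1.3, -0.4]
width: 0.0178
```

Request:
{"api": "servo_tool", "payload": {"increments": [{"slide": [0.001, 0, 0.001], "spin": 0}, {"slide": [0, 0, 0], "spin": 0}]}}

```text
clock: 15.6
position: [0.6208, 0.0648, 0.0749]
ee_rot: [0.0, 0.999, -0.037, -0.001]
contact_force: [-3.1, -0.8, 4.6]
width: 0.0181
```

Request:
{"api": "servo_tool", "payload": {"increments": [{"slide": [0, 0, 0.001], "spin": 0}, {"slide": [0, 0, 0], "spin": 0}]}}

```text
clock: 15.8
position: [0.621, 0.0648, 0.0744]
ee_rot: [0.0, 0.999, -0.037, -0.0]
contact_force: [-3.8, -0.1, 8.2]
width: 0.0179
```

Run:
```python
from h import *
st=manip.get_state(); print(st['position'],yawof(st),st['contact_force'],st['moment'])
cv2.imwrite('pics/w13.png',eyes.get_image('wrist'))
ims=[cv2.imread(f'pics/{n}.png')[80:225,170:385] for n in ('w6','w13')]
cv2.imwrite('pics/knob2.png',cv2.resize(np.hstack(ims),None,fx=1.8,fy=1.8,interpolation=cv2.INTER_CUBIC))
```

```text
[0.62097979 0.06480936 0.07441174] (np.float64(-4.262502713842336), np.float64(0.04084797027877107)) [-3.84644409 -0.08336586  8.24074391] [-0.13391082 -0.09420785 -0.07867366]
```

View pics/knob2.png

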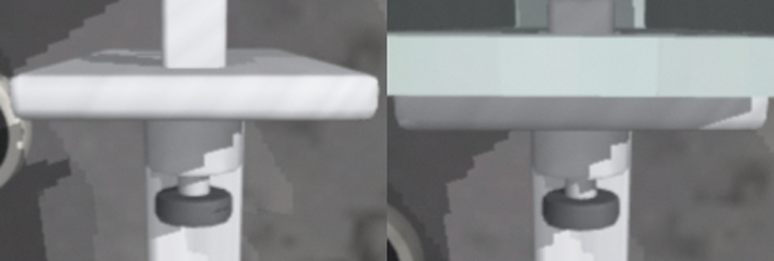

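Request:
{"api": "servo_tool", "payload": {"increments": [{"slide": [0, 0, 0], "spin": 0}, {"slide": [0, 0, 0], "spin": 0}, {"slide": [0, 0, 0], "spin": 0}, {"slide": [0, 0, 0], "spin": 0}], "hand": 0.8}}

```text
clock: 16.25
position: [0.6217, 0.0649, 0.0729]
ee_rot: [0.0, 0.999, -0.037, -0.0]
contact_force: [0.2, 0.1, -0.3]
width: 0.0682
```

Request:
{"api": "servo_tool", "payload": {"increments": [{"slide": [0, 0, -0.01], "spin": 0}, {"slide": [-0.005, 0, -0.03], "spin": 0}, {"slide": [-0.02, 0, -0.04], "spin": 0}, {"slide": [-0.04, 0, -0.04], "spin": 0}, {"slide": [-0.045, 0, -0.03], "spin": 0}, {"slide": [-0.045, 0, -0.01], "spin": 0}, {"slide": [-0.045, 0, 0], "spin": 0}, {"slide": [0, 0, 0], "spin": 0}]}}

```text
clock: 17.05
position: [0.4238, 0.0796, 0.2272]
ee_rot: [-0.0, 0.999, -0.037, -0.002]
contact_force: [0.2, -0.2, -0.1]
width: 0.0682
```

Run:
```python
from h import *
st=manip.get_state(); print(st['position'],yawof(st),st['contact_force'],st['qpos'])
import pickle; pickle.dump(st,open('st14.pkl','wb'))
cv2.imwrite('pics/w14.png',eyes.get_image('wrist'))
cv2.imwrite('pics/s14.png',eyes.get_image('side'))
cv2.imwrite('pics/t14.png',eyes.get_image('top'))
crop('pics/s14.png',(150,110,310,230),5,'pics/s14c.png')
crop('pics/t14.png',(150,100,350,250),4,'pics/t14c.png')
```

```text
[0.42377619 0.07963578 0.22718301] (np.float64(-4.201238843067552), np.float64(0.20680131283223832)) [ 0.18955344 -0.23988214 -0.08629233] [2.38465903e-02 6.11900504e-02 1.78759629e+00 3.09179429e-04
 1.29640340e+00 1.66788396e+00]
```

View pics/w14.png

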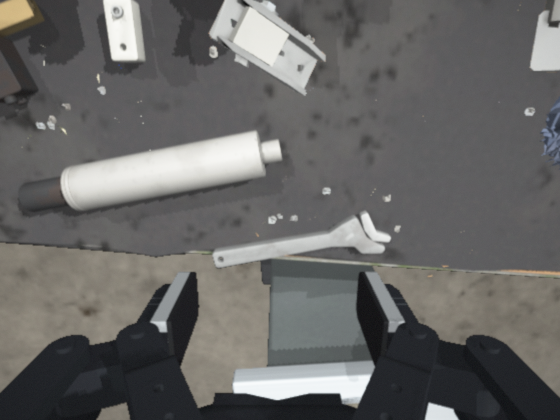

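View pics/s14c.png

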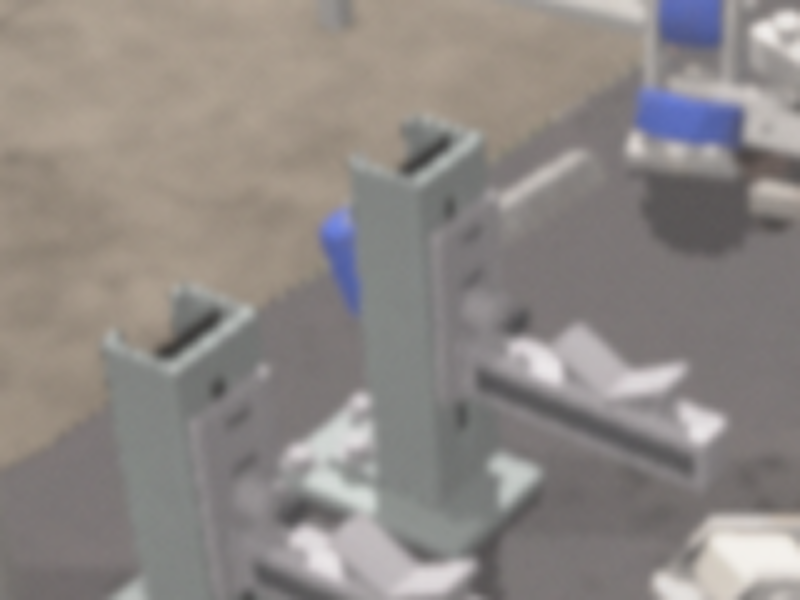

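View pics/t14c.png

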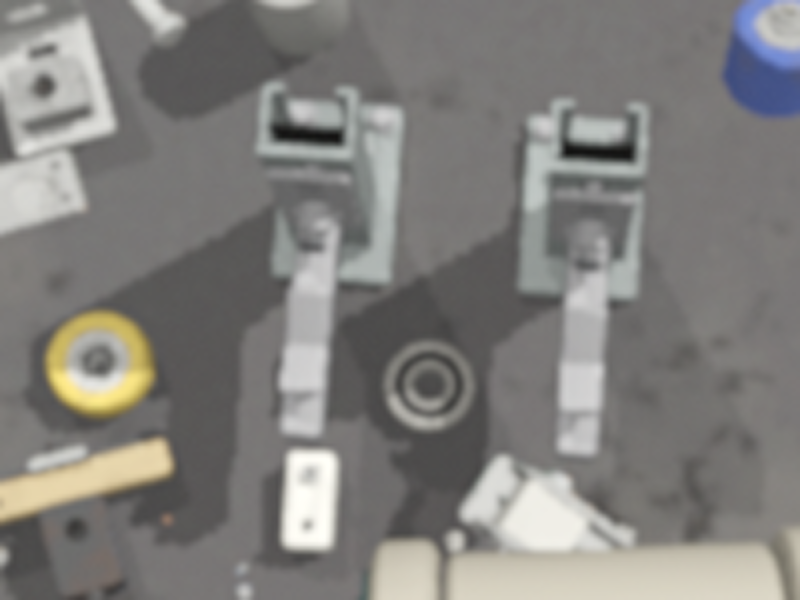

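Run:
```python
from h import *
import pickle
T=cam('top'); t=lambda u,v:(u/4+150-.38,v/4+100-.38)
a=[onz(T,*t(u,v),.0955) for u,v in [(285,341),(328,345),(562,362),(604,364)]]
h=(a[0]+a[1])/2;b=(a[2]+a[3])/2;d=h-b
print(h.round(4),b.round(4),np.linalg.norm(d),np.degrees(np.arctan2(-d[0],d[1])))
# roller outline in wrist
st=pickle.load(open('st14.pkl','rb'));C=cam('wrist',st)
im=cv2.imread('pics/w14.png');g=cv2.cvtColor(im,cv2.COLOR_BGR2GRAY)
m=((g>150)).astype(np.uint8); m[:, 300:]=0; m[:110]=0; m[215:]=0
n,l,s,c=cv2.connectedComponentsWithStats(m); i=1+np.argmax(s[1:,4]); mm=(l==i).astype(np.uint8)
cn=max(cv2.findContours(mm,0,2)[0],key=cv2.contourArea); r=cv2.minAreaRect(cn); print(r,s[i])
cv2.drawContours(im,[cn],-1,(0,0,255),1)
cv2.imwrite('pics/r14.png',cv2.resize(im[100:250,0:300],None,fx=2.6,fy=2.6))
```

```text
[0.6339 0.202  0.0955] [0.6218 0.0645 0.0955] 0.13805907159497058 -5.033279055507581
((170.39596557617188, 167.92799377441406), (44.005821228027344, 222.80184936523438), 79.69515228271484) [  61  131  221   76 8781]
```

View pics/r14.png

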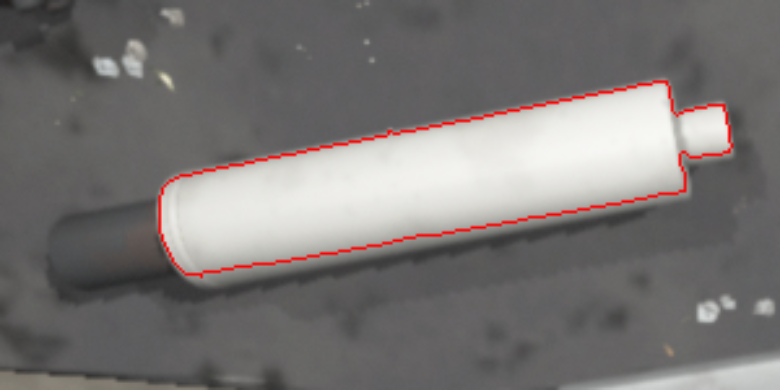

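Run:
```python
from h import *
import pickle
st=pickle.load(open('st14.pkl','rb'));C=cam('wrist',st)
a=onz(C,64.2,189.2,.0225);b=onz(C,260,152.7,.0225);d=a-b
print(a,b,np.linalg.norm(d),(a+b)/2,np.degrees(np.arctan2(d[1],d[0])))
m=(a+b)/2; u=d/np.linalg.norm(d)
# view pose: want roller at tool x ~ +0.07
tgt=m-u*0.09
plan((tgt[0],tgt[1],.20),np.degrees(np.arctan2(d[1],d[0])),12)
```

```text
[0.42749368 0.2920944  0.0225    ] [0.44963943 0.0931863  0.0225    ] 0.20013711065674994 [0.43856655 0.19264035 0.0225    ] 96.35295371922831
from [0.4312 0.0791 0.2273] yaw -4.25 n 12
{"slide":[0.0013,-0.0021,0.0023],"spin":-8.38}
{"slide":[0.0016,-0.0019,0.0023],"spin":-8.38}
{"slide":[0.0018,-0.0016,0.0023],"spin":-8.38}
{"slide":[0.0021,-0.0014,0.0023],"spin":-8.38}
{"slide":[0.0022,-0.0010,0.0023],"spin":-8.38}
{"slide":[0.0024,-0.0007,0.0023],"spin":-8.38}
{"slide":[0.0024,-0.0004,0.0023],"spin":-8.38}
{"slide":[0.0025,0.0000,0.0023],"spin":-8.38}
{"slide":[0.0024,0.0004,0.0023],"spin":-8.38}
{"slide":[0.0024,0.0007,0.0023],"spin":-8.38}
{"slide":[0.0022,0.0011,0.0023],"spin":-8.38}
{"slide":[0.0021,0.0014,0.0023],"spin":-8.38}
```

Request:
{"api": "servo_tool", "payload": {"increments": [{"slide": [0.001, -0.002, 0.002], "spin": -8.4}, {"slide": [0.0016, -0.002, 0.002], "spin": -8.4}, {"slide": [0.002, -0.0016, 0.002], "spin": -8.4}, {"slide": [0.002, -0.0014, 0.002], "spin": -8.4}, {"slide": [0.002, -0.001, 0.002], "spin": -8.4}, {"slide": [0.0024, -0.0007, 0.002], "spin": -8.4}, {"slide": [0.0024, 0, 0.002], "spin": -8.4}, {"slide": [0.0025, 0, 0.002], "spin": -8.4}]}}

```text
clock: 18.0
position: [0.4438, 0.0948, 0.2101]
ee_rot: [0.0, 0.851, 0.524, 0.0]
contact_force: [-0.8, -0.1, -0.2]
width: 0.0682
```

Request:
{"api": "servo_tool", "payload": {"increments": [{"slide": [0.0024, 0.0004, 0.002], "spin": -8.4}, {"slide": [0.0024, 0.0007, 0.002], "spin": -8.4}, {"slide": [0.0022, 0.001, 0.002], "spin": -8.4}, {"slide": [0.002, 0.0014, 0.002], "spin": -8.4}, {"slide": [0, 0, 0], "spin": 0}, {"slide": [0, 0, 0], "spin": 0}], "hand": 1}}

```text
clock: 18.6
position: [0.4486, 0.1026, 0.2021]
ee_rot: [-0.0, 0.667, 0.745, -0.0]
contact_force: [-1.1, -0.2, 0.3]
width: 0.0851
```

Run:
```python
from h import *
st=manip.get_state(); print(st['position'],yawof(st),st['qpos'].round(2))
import pickle; pickle.dump(st,open('st15.pkl','wb'))
cv2.imwrite('pics/w15.png',eyes.get_image('wrist'))
```

```text
[0.44860852 0.1026424  0.20212668] (np.float64(96.35537821501299), np.float64(0.019126530939873272)) [ 0.07  0.12  1.78 -0.    1.24 -0.04]
```

View pics/w15.png

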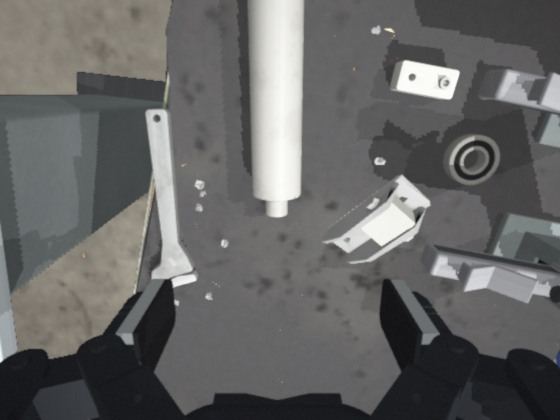

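Run:
```python
from h import *
import pickle
st=pickle.load(open('st15.pkl','rb'));C=cam('wrist',st)
g=cv2.cvtColor(cv2.imread('pics/w15.png'),cv2.COLOR_BGR2GRAY)
for v in (5,60,120,180): 
    r=g[v,225:330].astype(int); k=np.where(r>140)[0]+225; print(v,k.min(),k.max())
print(g[170:225:2,277], g[170:225:2,262])
for rr in (196,200,203): print(onz(C,277,rr,.045))
a=onz(C,(254+300)/2,180,.03);b=onz(C,277,10,.03);d=b-a;print(np.degrees(np.arctan2(d[1],d[0])))
```

```text
5 253 303
60 253 302
120 253 301
180 255 300
[248 248 248 248 248 249 249 248 247 248 248 249 249 248 248 241 240 242
 241 240 241 242 243 231 117 110 112 112] [207 203 207 206 206 205 204 202 201 203 202 198 199 199 192  95  77  79
  85  86  85  89  95 108 112 111 111 111]
[0.44889821 0.09700002 0.045     ]
[0.44930103 0.09339639 0.045     ]
[0.44960507 0.09067641 0.045     ]
96.37815391790406
```

Request:
{"api": "servo_tool", "payload": {"increments": [{"slide": [0.02, 0, 0], "spin": 0}, {"slide": [0.04, 0, 0.02], "spin": 0}, {"slide": [0.026, 0, 0.03], "spin": 0}, {"slide": [0, 0, 0.03], "spin": 0}, {"slide": [0, 0, 0.03], "spin": 0}, {"slide": [0, 0, 0.01], "spin": 0}, {"slide": [0, 0, 0], "spin": 0}, {"slide": [0, 0, 0], "spin": 0}]}}

```text
clock: 19.45
position: [0.4389, 0.1882, 0.0833]
ee_rot: [0.001, 0.666, 0.746, 0.001]
contact_force: [0.1, 0.7, 0.4]
width: 0.0851
```

Run:
```python
from h import *
st=manip.get_state(); print(st['position'],yawof(st))
plan((.4387,.1882,.003),96.4,4)
cv2.imwrite('pics/w16.png',eyes.get_image('wrist'))
```

```text
[0.43885829 0.18824868 0.08331123] (np.float64(96.48107669275832), np.float64(0.10610137012824244))
from [0.4389 0.1882 0.0833] yaw 96.48 n 4
{"slide":[-0.0000,-0.0000,0.0201],"spin":0.02}
{"slide":[-0.0000,-0.0000,0.0201],"spin":0.02}
{"slide":[-0.0000,-0.0000,0.0201],"spin":0.02}
{"slide":[-0.0000,-0.0000,0.0201],"spin":0.02}
```

View pics/w16.png

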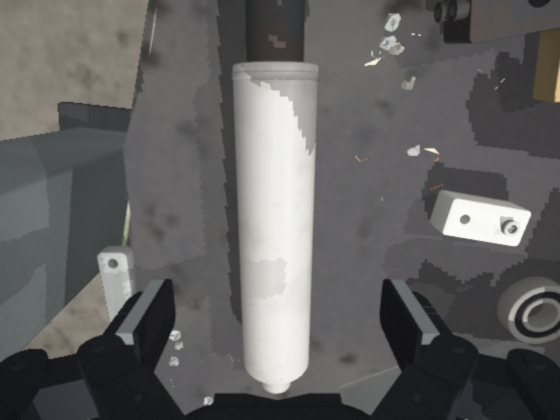

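Run:
```python
from h import *
C=cam('wrist')
print(onz(C,276,64,.045),onz(C,277,383,.045),onz(C,277,375,.045))
```

```text
[0.42821797 0.27993877 0.045     ] [0.44993118 0.09374423 0.045     ] [0.44921943 0.09998361 0.045     ]
```

Request:
{"api": "servo_tool", "payload": {"increments": [{"slide": [0, 0, 0.02], "spin": 0}, {"slide": [0, 0, 0.025], "spin": 0}, {"slide": [0, 0, 0.02], "spin": 0}, {"slide": [0, 0, 0.012], "spin": 0}, {"slide": [0, 0, 0.003], "spin": 0}, {"slide": [0, 0, 0], "spin": 0}]}}

```text
clock: 20.1
position: [0.4386, 0.1883, 0.0031]
ee_rot: [0.0, 0.666, 0.746, 0.001]
contact_force: [0.3, 0.3, -0.9]
width: 0.0851
```

Request:
{"api": "servo_tool", "payload": {"increments": [{"slide": [0, 0, 0], "spin": 0}, {"slide": [0, 0, 0], "spin": 0}, {"slide": [0, 0, 0], "spin": 0}, {"slide": [0, 0, 0], "spin": 0}, {"slide": [0, 0, 0], "spin": 0}, {"slide": [0, 0, 0], "spin": 0}], "hand": 0.4, "newtons": 70}}

```text
clock: 20.7
position: [0.4379, 0.1883, 0.0035]
ee_rot: [0.0, 0.666, 0.746, 0.0]
contact_force: [-2.5, -1.0, 6.7]
width: 0.0436
```

Request:
{"api": "servo_tool", "payload": {"increments": [{"slide": [0, 0, -0.005], "spin": 0}, {"slide": [0, 0, -0.01], "spin": 0}, {"slide": [0, 0, -0.02], "spin": 0}, {"slide": [0, 0, 0], "spin": 0}]}}

```text
clock: 21.1
position: [0.4392, 0.1886, 0.0391]
ee_rot: [0.001, 0.666, 0.746, 0.002]
contact_force: [1.2, 0.6, -8.1]
width: 0.0434
```

Run:
```python
from h import *
st=manip.get_state(); print(st['position'],yawof(st),st['contact_force'],st['moment'],st['width'])
```

```text
[0.43915962 0.18862073 0.03906982] (np.float64(96.54635194529587), np.float64(0.23793767484336525)) [ 1.15849816  0.55350731 -8.09248942] [-0.08612536 -0.11451844 -0.0478574 ] 0.0433735940746849
```

Request:
{"api": "servo_tool", "payload": {"increments": [{"slide": [0, 0, -0.02], "spin": 0}, {"slide": [0, 0, -0.035], "spin": 0}, {"slide": [0, 0, -0.04], "spin": 0}, {"slide": [0, 0, -0.02], "spin": 0}, {"slide": [0, 0, -0.005], "spin": 0}, {"slide": [0, 0, 0], "spin": 0}]}}

```text
clock: 21.7
position: [0.4371, 0.188, 0.1568]
ee_rot: [-0.0, 0.666, 0.746, -0.0]
contact_force: [0.1, 1.3, -8.5]
width: 0.043
```

Run:
```python
from h import *
plan((.6264,.1336,.155),85.4,10)
```

```text
from [0.4371 0.188  0.1568] yaw 96.54 n 10
{"slide":[-0.0076,0.0182,0.0002],"spin":1.11}
{"slide":[-0.0072,0.0183,0.0002],"spin":1.11}
{"slide":[-0.0068,0.0185,0.0002],"spin":1.11}
{"slide":[-0.0065,0.0186,0.0002],"spin":1.11}
{"slide":[-0.0061,0.0187,0.0002],"spin":1.11}
{"slide":[-0.0058,0.0188,0.0002],"spin":1.11}
{"slide":[-0.0054,0.0189,0.0002],"spin":1.11}
{"slide":[-0.0050,0.0190,0.0002],"spin":1.11}
{"slide":[-0.0047,0.0191,0.0002],"spin":1.11}
{"slide":[-0.0043,0.0192,0.0002],"spin":1.11}
```

Request:
{"api": "servo_tool", "payload": {"increments": [{"slide": [-0.004, 0.01, 0], "spin": 1.1}, {"slide": [-0.008, 0.018, 0], "spin": 1.1}, {"slide": [-0.008, 0.02, 0], "spin": 1.1}, {"slide": [-0.007, 0.02, 0], "spin": 1.1}, {"slide": [-0.006, 0.019, 0], "spin": 1.1}, {"slide": [-0.006, 0.019, 0], "spin": 1.1}, {"slide": [-0.006, 0.019, 0], "spin": 1.1}, {"slide": [-0.005, 0.019, 0], "spin": 1.1}]}}

```text
clock: 22.5
position: [0.5861, 0.143, 0.1552]
ee_rot: [-0.0, 0.722, 0.692, -0.001]
contact_force: [-0.3, 1.2, -7.6]
width: 0.043
```

Request:
{"api": "servo_tool", "payload": {"increments": [{"slide": [-0.005, 0.019, 0], "spin": 1.1}, {"slide": [-0.004, 0.015, 0], "spin": 1.2}, {"slide": [0, 0.008, 0], "spin": 0}, {"slide": [0, 0, 0], "spin": 0}, {"slide": [0, 0, 0], "spin": 0}]}}

```text
clock: 23.0
position: [0.6247, 0.133, 0.1561]
ee_rot: [-0.001, 0.735, 0.678, -0.001]
contact_force: [-0.9, -0.3, -8.6]
width: 0.043
```

Run:
```python
from h import *
import pickle
st=manip.get_state(); print(st['position'],yawof(st),st['contact_force'],st['moment']); pickle.dump(st,open('st17.pkl','wb'))
cv2.imwrite('pics/w17.png',eyes.get_image('wrist'))
cv2.imwrite('pics/s17.png',eyes.get_image('side'))
plan((.6264,.1336,.125),85.4,4)
```

```text
[0.62474867 0.1329908  0.15609743] (np.float64(85.42792379203186), np.float64(0.1711696937691271)) [-0.94199754 -0.32047412 -8.63949169] [-0.0338827  -0.01767764  0.03746624]
from [0.6244 0.1333 0.1568] yaw 85.46 n 4
{"slide":[0.0001,0.0005,0.0080],"spin":0.01}
{"slide":[0.0001,0.0005,0.0080],"spin":0.01}
{"slide":[0.0001,0.0005,0.0080],"spin":0.01}
{"slide":[0.0001,0.0005,0.0080],"spin":0.01}
```

View pics/w17.png

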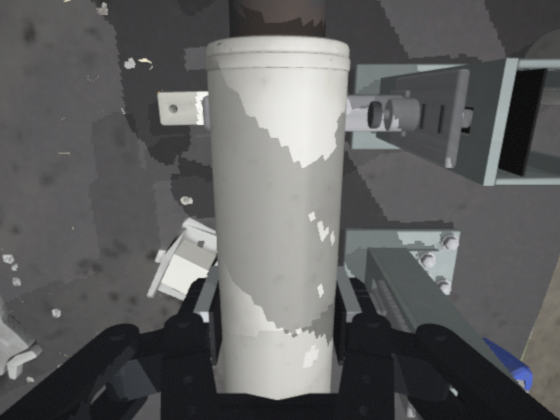

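View pics/s17.png

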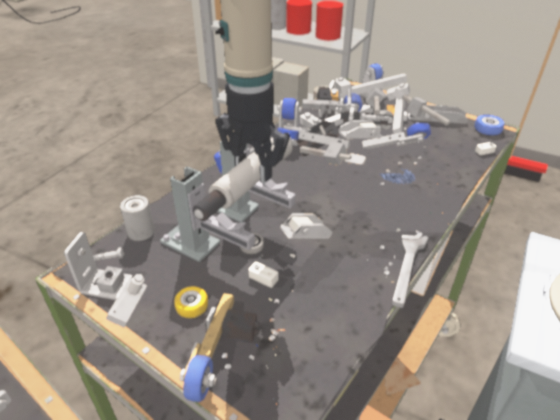

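Run:
```python
from h import *
crop('pics/w17.png',(330,40,560,200),3.4,'pics/w17c.png')
```

```text
(no output)
```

View pics/w17c.png

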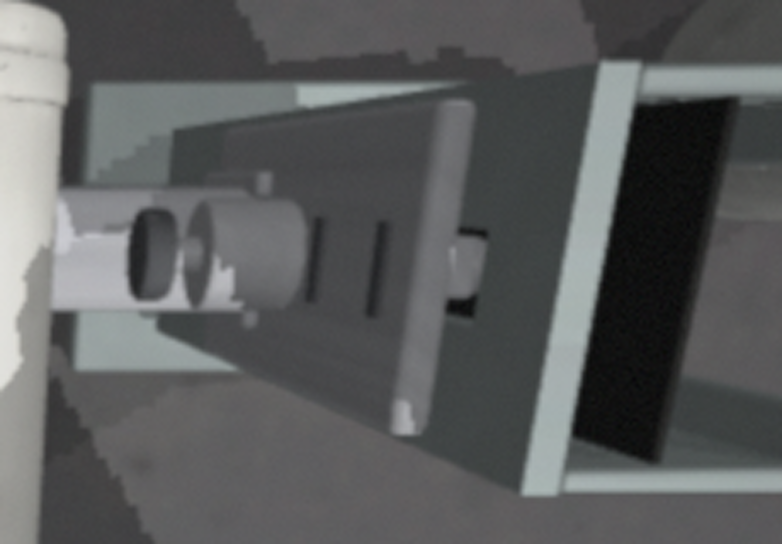

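Run:
```python
from h import *
import pickle
C=cam('wrist',pickle.load(open('st17.pkl','rb')))
f=lambda u,v,z:onz(C,u/3.4+330-.35,v/3.4+40-.35,z)
a=f(600,62,.168);b=f(523,493,.168);d=a-b
print(a,b,(a+b)/2,np.linalg.norm(d),np.degrees(np.arctan2(-d[0],d[1])))
# arm top edges at z=.090 near knob
for u,v in [(60,188),(60,308)]: print(f(u,v,.09))
# base plate front z .006
p=f(92,85,.006);q=f(77,368,.006);d=p-q;print(p,q,np.degrees(np.arctan2(-d[0],d[1])))
```

```text
[0.70896794 0.2170657  0.168     ] [0.70578098 0.17333658 0.168     ] [0.70737446 0.19520114 0.168     ] 0.043845093753515293 -4.168328093633717
[0.66966655 0.20796311 0.09      ]
[0.6693193  0.18875079 0.09      ]
[0.69241622 0.22772618 0.006     ] [0.68821916 0.16505067 0.006     ] -3.831084393188516
```

Request:
{"api": "servo_tool", "payload": {"increments": [{"slide": [0, 0.001, 0.01], "spin": 0.1}, {"slide": [0, 0.001, 0.015], "spin": 0.1}, {"slide": [0, 0, 0.012], "spin": 0}, {"slide": [0, 0, 0.006], "spin": 0}, {"slide": [0, 0, 0], "spin": 0}, {"slide": [0, 0, 0], "spin": 0}]}}

```text
clock: 23.7
position: [0.6276, 0.1331, 0.1145]
ee_rot: [0.0, 0.736, 0.677, 0.0]
contact_force: [0.0, -0.2, -7.9]
width: 0.0434
```

Run:
```python
from h import *
st=manip.get_state(); print(st['position'],yawof(st),st['contact_force'],st['moment'])
cv2.imwrite('pics/s18.png',eyes.get_image('side'))
cv2.imwrite('pics/w18.png',eyes.get_image('wrist'))
crop('pics/s18.png',(150,120,310,270),4,'pics/s18c.png')
```

```text
[0.62759036 0.13310415 0.11451414] (np.float64(85.24523770109985), np.float64(0.027095126692081386)) [ 0.02479661 -0.24405613 -7.9208405 ] [-0.11341226 -0.00108464  0.02386936]
```

View pics/s18c.png

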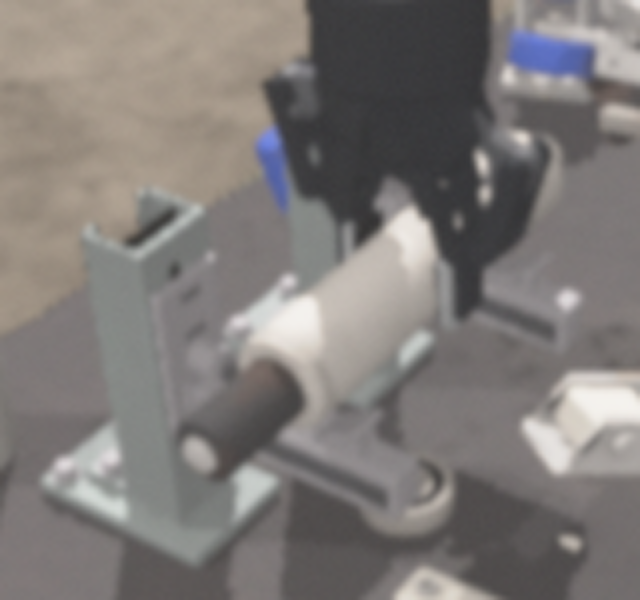

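Roller is above both V rests. Lower slowly until contact.

Request:
{"api": "servo_tool", "payload": {"increments": [{"slide": [0, -0.0005, 0.003], "spin": 0}, {"slide": [0, 0, 0.003], "spin": 0}, {"slide": [0, 0, 0.002], "spin": 0}, {"slide": [0, 0, 0], "spin": 0}]}}

```text
clock: 24.2
position: [0.6265, 0.133, 0.1058]
ee_rot: [-0.0, 0.736, 0.677, -0.0]
contact_force: [-0.3, 0.5, -8.3]
width: 0.0433
```

Request:
{"api": "servo_tool", "payload": {"increments": [{"slide": [0, 0, 0.001], "spin": 0}, {"slide": [0, 0, 0.001], "spin": 0}, {"slide": [0, 0, 0], "spin": 0}]}}

```text
clock: 24.5
position: [0.6268, 0.133, 0.1042]
ee_rot: [-0.0, 0.736, 0.677, -0.0]
contact_force: [-1.1, 0.4, -8.6]
width: 0.0431
```

Request:
{"api": "servo_tool", "payload": {"increments": [{"slide": [0, 0, 0.001], "spin": 0}, {"slide": [0, 0, 0], "spin": 0}]}}

```text
clock: 24.7
position: [0.6268, 0.133, 0.1032]
ee_rot: [-0.0, 0.736, 0.677, -0.0]
contact_force: [-0.1, 0.2, -8.6]
width: 0.0433
```

Request:
{"api": "servo_tool", "payload": {"increments": [{"slide": [0, 0, 0.001], "spin": 0}, {"slide": [0, 0, 0], "spin": 0}]}}

```text
clock: 24.9
position: [0.6268, 0.133, 0.1023]
ee_rot: [-0.0, 0.736, 0.677, -0.0]
contact_force: [-0.7, -0.3, -8.5]
width: 0.0433
```

Request:
{"api": "servo_tool", "payload": {"increments": [{"slide": [0, 0, 0.0007], "spin": 0}, {"slide": [0, 0, 0], "spin": 0}]}}

```text
clock: 25.1
position: [0.6269, 0.133, 0.1017]
ee_rot: [0.0, 0.736, 0.677, 0.0]
contact_force: [-0.1, -0.8, -8.0]
width: 0.0432
```

Run:
```python
from h import *
st=manip.get_state(); print(st['position'],yawof(st),st['contact_force'],st['moment'])
```

```text
[0.62691533 0.13304328 0.10173902] (np.float64(85.23421507556557), np.float64(0.007274868775800311)) [-0.05953021 -0.81983932 -8.04010086] [-0.11606438  0.04174427 -0.02153208]
```

Request:
{"api": "servo_tool", "payload": {"increments": [{"slide": [0, 0, 0.001], "spin": 0}, {"slide": [0, 0, 0], "spin": 0}]}}

```text
clock: 25.3
position: [0.6269, 0.1331, 0.1015]
ee_rot: [0.0, 0.736, 0.677, 0.0]
contact_force: [-2.3, -0.1, -1.1]
width: 0.0431
```

Request:
{"api": "servo_tool", "payload": {"increments": [{"slide": [0, 0, 0.001], "spin": 0}, {"slide": [0, 0, 0], "spin": 0}]}}

```text
clock: 25.5
position: [0.6269, 0.1331, 0.1014]
ee_rot: [0.0, 0.736, 0.677, 0.0]
contact_force: [-4.4, -0.6, 5.3]
width: 0.0429
```

Run:
```python
from h import *
st=manip.get_state(); print(st['position'],yawof(st),st['contact_force'],st['moment'])
```

```text
[0.62688778 0.13306391 0.10135324] (np.float64(85.23052259480184), np.float64(0.059383871370030226)) [-4.4311567  -0.56398598  5.29000352] [-0.13206864  0.65626764 -0.17793989]
```

Request:
{"api": "servo_tool", "payload": {"increments": [{"slide": [0, -0.001, -0.001], "spin": 0}, {"slide": [0, 0, 0], "spin": 0}, {"slide": [0, 0, 0], "spin": 0}]}}

```text
clock: 25.8
position: [0.6266, 0.1331, 0.1012]
ee_rot: [0.001, 0.736, 0.677, 0.001]
contact_force: [-1.3, -0.1, 3.0]
width: 0.0426
```

Release gently, partial opening.

Request:
{"api": "servo_tool", "payload": {"increments": [{"slide": [0, 0, 0], "spin": 0}, {"slide": [0, 0, 0], "spin": 0}, {"slide": [0, 0, 0], "spin": 0}, {"slide": [0, 0, 0], "spin": 0}], "hand": 0.62, "newtons": 20}}

```text
clock: 26.2
position: [0.6261, 0.1332, 0.1006]
ee_rot: [0.0, 0.736, 0.677, 0.0]
contact_force: [0.9, -0.1, 0.4]
width: 0.0529
```

Run:
```python
from h import *
st=manip.get_state(); print(st['position'],yawof(st),st['contact_force'],st['moment'],st['width'])
cv2.imwrite('pics/s19.png',eyes.get_image('side'))
cv2.imwrite('pics/w19.png',eyes.get_image('wrist'))
crop('pics/s19.png',(150,120,310,270),4,'pics/s19c.png')
```

```text
[0.626117   0.13319879 0.10059846] (np.float64(85.24086764672502), np.float64(0.01872528097466642)) [ 0.85726791 -0.0567761   0.40488859] [ 0.0066527   0.08838098 -0.03506029] 0.052919967404331
```

View pics/w19.png

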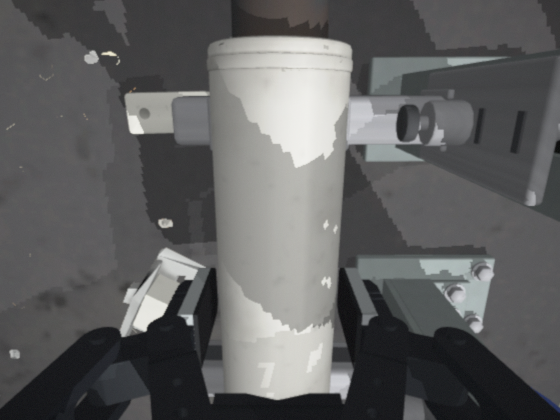

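View pics/s19c.png

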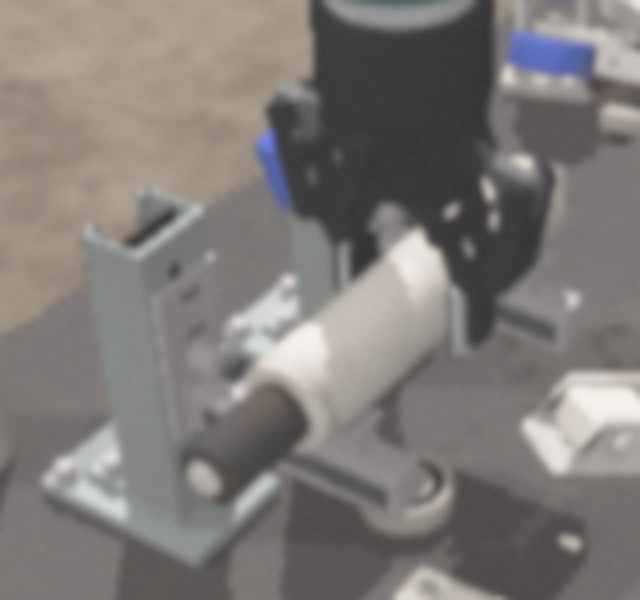

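Request:
{"api": "servo_tool", "payload": {"increments": [{"slide": [0, 0, 0], "spin": 0}, {"slide": [0, 0, 0], "spin": 0}, {"slide": [0, 0, -0.01], "spin": 0}, {"slide": [0, 0, -0.02], "spin": 0}, {"slide": [0, 0, -0.03], "spin": 0}, {"slide": [0, 0, -0.04], "spin": 0}], "hand": 0.8}}

```text
clock: 26.9
position: [0.6248, 0.133, 0.2008]
ee_rot: [-0.001, 0.736, 0.677, -0.001]
contact_force: [1.0, -0.3, 0.4]
width: 0.0686
```

Request:
{"api": "servo_tool", "payload": {"increments": [{"slide": [0, -0.02, -0.03], "spin": 0}, {"slide": [0, -0.04, -0.02], "spin": 0}, {"slide": [0, -0.04, 0], "spin": 0}, {"slide": [0, -0.04, 0], "spin": 0}, {"slide": [0, -0.04, 0], "spin": 0}, {"slide": [0, -0.02, 0], "spin": 0}, {"slide": [0, 0, 0], "spin": 0}]}}

```text
clock: 27.6
position: [0.4237, 0.1499, 0.2519]
ee_rot: [0.0, 0.735, 0.678, 0.0]
contact_force: [-0.1, 0.3, -0.2]
width: 0.0682
```

Run:
```python
from h import *
st=manip.get_state(); print(st['clock'],st['position'],st['contact_force'])
for n in 'side','top','wrist': cv2.imwrite(f'pics/{n}20.png',eyes.get_image(n))
crop('pics/side20.png',(150,110,310,260),4,'pics/s20c.png')
crop('pics/top20.png',(150,100,350,250),4,'pics/t20c.png')
```

```text
27.6 [0.42368162 0.14991045 0.25186943] [-0.08493014  0.34107663 -0.22723166]
```

View pics/s20c.png

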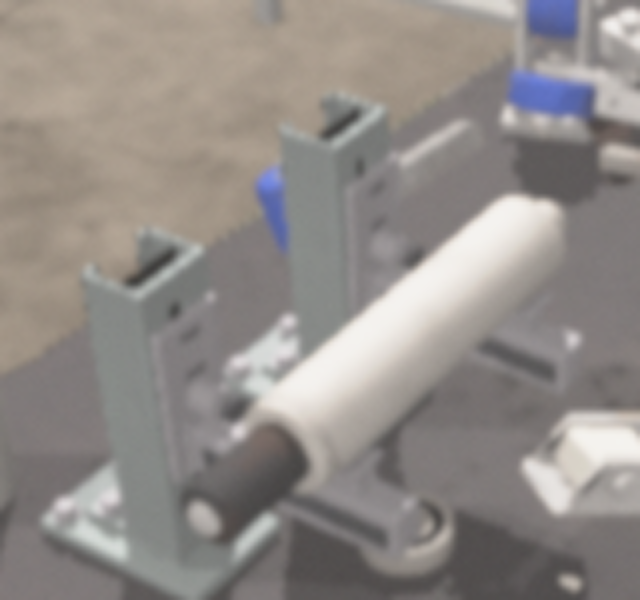

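View pics/t20c.png

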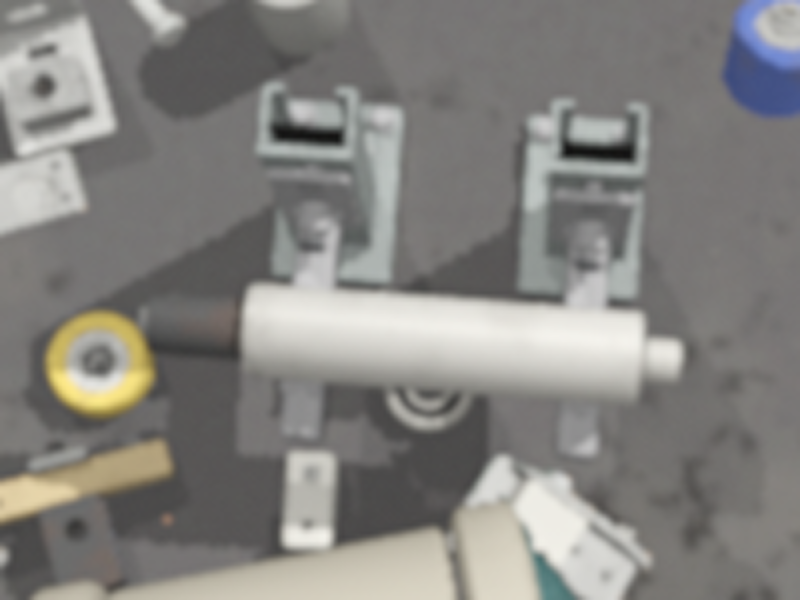

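View pics/wrist20.png

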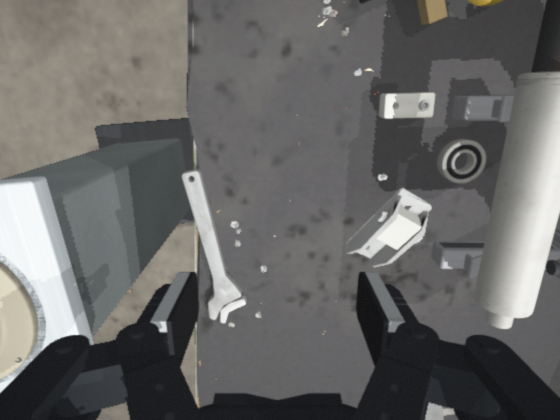

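Run:
```python
from h import *
manip.sign_off(); print(manip.get_state()['clock'])
```

```text
the job is handed in; nothing more can be done
the job is handed in; nothing more can be done
```

The rest bracket is hung and locked on the bare upright, the roller lies across both V rests, and I handed the job in at about 27.8 s of the 72 s allowed.

- **Bracket:** I gripped the arm across its 20 mm width, lined the tabs up with the slots in the wrist camera, and pressed them in until the plate was flat. I then pushed the bracket down to a hard stop.
- **Press force:** While checking the stop I pushed a second time, and the tool force reached about 14 N. With the bracket's weight added, that puts about 17 N on the slots, slightly over the 5 to 15 N you asked for. The final press before release was about 8 N.
- **Lock pin:** The wrist images show the pin knob pushed back while the plate was pressed on. It returned to its "out" position before release and stayed there after a small lift and re-press. In that lift test the tool rose about 3 mm, more than the 1.5 mm of pin play. The knob still showed the pin out, so I put the difference down to tool and grip flex.
- **Roller:** I lowered it until both rests took the load, with up to about 13 N on the rests. I eased off slightly before opening the fingers, and it did not visibly move when they opened.
- **Last checks:** The final side and top pictures show the thick part across both rests. It is centred to within about 3 mm and looks level. The other parts appear unmoved and the arm was clear.
- **Not measured:** I judged by eye whether the new bracket and the roller are level, and did not measure either. The height at which the bracket stopped put it about 1.5 mm above nominal, which is within the stated mast offset.

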